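# Register a specimen bar in the inspection nest and latch the cover

### The arm

A 6-joint arm with a two-finger parallel gripper is mounted at the origin on a cart in front of the work surface, level with it; the furniture and walls round the work are solid. World frame = base frame: x ahead of the robot, y to its left, z up, the work surface at z = 0. Lengths are in mm, angles in rad, forces in N, time in s.
With the tool pointing down it reaches from about 325 to 850 mm from the base axis. Payload 15.5 kg.
Tool frame: the origin (TCP) lies at the very end of the fingers, on their centre line; the grasp point (between the pads) lies robot.grip_depth behind it (robot.grip_depth is the distance from the TCP to the grasp point, in mm); z points along the fingers, y is the line along which they close (so a half turn about z gives the same grasp; the last joint's range is limited). The gripper opens to 91 mm and grips with 3 to 60 N. Pads are 32 mm wide; open, the fingers measure 118 mm over their backs; the gripper's body (76 mm by 178 mm) begins 60 mm behind the grasp point.
Start: joints at [-1.218, 0.494, 1.345, -0, 1.302, -0.096], TCP at [271.179, -563.106, 185.815] pointing down, gripper open.
Joint ranges: [-2.91, 2.91], [-0.82, 2.16], [0.22, 2.67], [-1.22, 4.37], [0.12, 2.79], [-3.08, 3.08]. Speed limits (rad/s): [1.89, 1.89, 2.57, 3.01, 3.01, 3.01].

### API

Orientations are given as a unit quaternion [w, x, y, z].
In Python, from plant import robot gives the robot as it stands.
- The arm moves only by the tool move_arm, never from a script. Its argument "commands" is a list of rows, each a list of 7 numbers: the closure, from -1 (fully open) to 1 (shut), then the shift along the tool's x, y, z in units of 20 mm (1.0 is 20 mm), then the turn, a rotation vector about the tool's x, y, z in units of 0.1 rad (1.0 is 0.1 rad). In form: [[gripper, dx, dy, dz, rx, ry, rz], ...]. A call has 1 to 8 rows; each row shifts and turns the commanded pose from where the row before left it, along the tool's axes as they then stand; what a row does not reach is not made up. A row lasts 1/8 s, in which the tool goes at most 62.5 mm and 10.7 degrees, less where a joint would pass 70% of its speed; a pose out of reach is approached as far as the arm can. A call with a number of a shift or a turn outside -1 to 1 is refused whole. A call with a gripper value outside its range is refused whole. The fingers move at their own pace and stop on an object; "force" is the grip in N (left out, the last holds). Time passes only in rows, so rows that do not move let the fingers close. It gives the time, the measured TCP pose, the force, the opening and the grip force at its end, in the units of the state.
- robot.state(): the state, without advancing time (a new reading comes with each control period).
- robot.read_camera(name): name is "side" or "top" or "wrist"; returns the picture (400x640x3 uint8, blue, green, red); there is no depth.
- robot.camera_params(name): a dict with "fx", "fy", "cx", "cy" (pixels), "distortion" ([k1, k2, p1, p2, k3] as OpenCV has them; the pictures are not rectified), "R" (3x3) and "t" (3): a world point X has camera coordinates R X + t; the wrist camera has in their place "mount" (4x4, takes a point from camera to tool coordinates, whose origin is the TCP and whose axes are the flange's). Camera axes: x right, y down, z forward; pixel columns grow to the right and rows downward; lengths in mm; the calibration is good to about 2 mm. A picture is of the moment at which its call begins: read the wrist's pose just before it. camera_params takes no time and is no camera call.
- robot.sign_off(): hands the job in; it is judged then, once.
The state is a dict: "clock": time; "qpos": joint angles; "joint_vel": joint speeds; "joint_torque": joint torques, N m; "ee_pos": TCP position; "eef_rot": TCP orientation; "ft_force": force on the tool from outside, world axes, zero at the start; "ft_torque": the same for the moment, N m; "gripper_width": finger opening in mm; "grasp_force": force on a finger pad.
Only numpy, scipy, OpenCV 4.12 (cv2) and the standard library are available. Lean on these libraries where they do the work, as an engineer would, in place of code of your own. Each camera call takes 0.05 s, during which the arm holds its last target. There are 200 camera calls.

### The job

Lay the aluminium specimen bar lengthwise in the grey inspection nest, under the half-open cover, and push it up against its stops so that one end sits flush on the end stop and one long side sits flush on both side pins; let go of it. Only then press the cover down past its detent until it is latched fully shut, with the bar still against the stops. Leave the other things on the worktop where they are.

Things in the scene. Friction and masses are not known exactly. Their poses are not given: they have to be found in the camera images.
- bar: loose aluminium specimen bar with a brass-coloured inlay on top, a plain block 110 x 40 x 24 mm (x, y, z), about 0.18 kg (hollow). Origin: centre of its underside; x along its length, z up. Either end may go in first.
- nest: fixed grey inspection nest. Origin: centre of its underside on the worktop; x points into the nest, away from its open mouth, y left seen from the mouth, z up. Floor plate x -115 to +105, y +-75 mm, top at z 12. A bar against all stops has its origin at x +15, y +15, z +12 mm, parallel to the nest. Latch post at x -113 to -103, y +52 to +72, 58 mm high.
- end_stop (a point): middle of the flat face of the steel end stop, which looks to the mouth: nest x +70, y +5, z 22 mm; face 44 mm wide, its top at nest z 32 mm
- side_pin_far (a point): point where the inner round steel side pin touches the bar's side: nest x +50, y +35, z 22 mm. The pin has 12 mm diameter, its centre is 6 mm further to +y, its top at nest z 30 mm; collar 18 mm wide, 4 mm high at its foot
- side_pin_near (a point): the same for the outer side pin, nearer the mouth: nest x -32, y +35, z 22 mm
- cover (a joint): angle of the hinged cover, rad: 0 shut and level, grows as its front edge lifts, at most 0.87; stays where left. Hinge axis along the nest's y through x +85, z 45 mm. Clear window in a 6 mm thick aluminium frame 146 mm wide, reaching 180 mm from the hinge towards the mouth. Over the last 11 mm at its front edge a sprung ball on the latch post resists with about 7 N, then snaps over.
- cover_tab (a point): top of the red thumb tab on the cover's front edge, the place to press; 183 mm from the hinge axis, at nest y -20 mm. Tab 34 mm wide, reaching 13 mm beyond the frame.
- case: small beech case of the stage micrometer, 38 x 86 x 16 mm, loose bystander; origin: centre of underside
- lens_pot: loupe with black rim, 41 mm diameter, 42 mm high, loose bystander; origin: centre of underside
- dish: petri dish, 61 mm diameter, 15 mm high, loose bystander; origin: centre of underside
- wafer: round white wafer box, 59 mm diameter, 14 mm high, loose bystander; origin: centre of underside
Mind the look-alikes: they are no part of the job. There is more than one size of the bar; the job needs the largest.

How it is judged (in metres and radians):
On the way:
1. the bar lies in the nest against the end stop and both side pins, released, with the cover still open (x of bar in the frame of nest between 0.012 and 0.018 m and y of bar in the frame of nest between 0.012 and 0.018 m and z of bar in the frame of nest between 0.009 and 0.015 m and angle between the x axis of bar and the x axis of nest, either way round below 0.03 rad and angle between bar's own z axis and vertical below 0.05 rad and contact force between the fingers and bar below 0.1 N and linear speed of bar below 0.01 m/s and value of joint cover above 0.4 rad), for 0.2 s.
At the end, for the whole second after the job is handed in: The bar lies flat on the nest floor, released and at rest, within 3 mm of its end stop and of its side pins and parallel to the nest within 0.03 rad; the cover is latched fully shut (under 0.015 rad) (x of bar in the frame of nest between 0.012 and 0.018 m and y of bar in the frame of nest between 0.012 and 0.018 m and z of bar in the frame of nest between 0.009 and 0.015 m and angle between the x axis of bar and the x axis of nest, either way round below 0.03 rad and angle between bar's own z axis and vertical below 0.05 rad and contact force between the fingers and bar below 0.1 N and linear speed of bar below 0.01 m/s and value of joint cover below 0.015 rad); the robot touches nothing.
It fails at once if the micrometer case is moved by more than 25 mm (distance of case from where it was at the start of the episode above 0.025 m).
It fails at once if the loupe is moved by more than 25 mm (distance of lens_pot from where it was at the start of the episode above 0.025 m).
It fails at once if the petri dish is moved by more than 25 mm (distance of dish from where it was at the start of the episode above 0.025 m).
It fails at once if the wafer box is moved by more than 25 mm (distance of wafer from where it was at the start of the episode above 0.025 m).
It also fails if it takes over 72 s, if anything falls off the work surface, if the arm or the gripper's body presses on something with over 40 N, if the wrist force passes 120 N, or if a joint passes its speed limit or range.

## Working session

There is one attempt and no reset: what is moved stays moved. The work goes in short steps, Python scripts to look and compute and a tool call to move; the robot and the scene stay as the last step left them, time stands still between calls to the robot, and variables do not carry over. Pictures are saved under pics/ and viewed, at most 10 in all, crops included, and the job is handed in when it is done.

Besides the shell and the picture viewer there is one more tool, called after "Request:" in YAML: its name, and indented under it one key for each argument. move_arm: Moves the arm, as the interface text tells. Shifts and turns lie within -1 to 1; 1 stands for 20 mm of shift or 0.1 rad of turn. Its arguments: {"type":"object","properties":{"commands":{"type":"array"},"force":{"type":"number"}},"required":["commands"]}

```bash
mkdir -p pics; ls
python3 - <<'E'
from plant import robot
import cv2,json
print(robot.state()); print(robot.grip_depth)
for n in ("top","side"):
    cv2.imwrite(f"pics/{n}0.png",robot.read_camera(n)); p=robot.camera_params(n); print(n,{k:(v.tolist() if hasattr(v,'tolist') else v) for k,v in p.items()})
p=robot.camera_params("wrist"); print(p)
E
```

```text
pics
{'clock': 0.0, 'qpos': array([-1.21748777e+00,  4.94188413e-01,  1.34615511e+00, -1.83506934e-05,
        1.30252917e+00, -9.54765775e-02]), 'joint_vel': array([ 1.23946410e-03,  7.33700012e-04, -4.39007571e-05, -5.11445800e-04,
       -2.60090174e-04,  8.17238304e-05]), 'joint_torque': array([-1.35588230e-03, -8.78828931e+01, -3.81861806e+01,  7.05777970e-02,
        5.32452681e-02, -6.30874092e-05]), 'ee_pos': array([ 271.02607867, -562.68838055,  185.22692974]), 'eef_rot': array([-6.33570224e-04,  9.74928707e-01,  2.22516529e-01, -9.10524521e-05]), 'ft_force': array([-0.07739284,  0.03531478,  0.12120055]), 'ft_torque': array([ 0.00362703, -0.03204093, -0.02739898]), 'grasp_force': 0.0, 'gripper_width': 90.68791096562401}
18.8
top {'fx': 455.30966335181125, 'fy': 455.30966335181125, 'cx': 327.9964279777152, 'cy': 198.1492742531441, 'distortion': [-0.1329433029672667, 0.0, 0.0, 0.0, 0.0], 'R': [[0.004277584474164603, -0.9999210708744903, -0.011813309962856292], [-0.9921970011107701, -0.002771905423463621, -0.12464921791618976], [0.12460663408446908, 0.01225432827761305, -0.992
[... 362 characters left out ...]
, -0.7417955125080374], [-0.033746632833625924, 0.7411873401050387, -0.6704494698636208]], 't': [-543.7544926878985, -20.397825245387725, 1156.0893345656357]}
{'fx': 335.2340215669064, 'fy': 335.2340215669064, 'cx': 322.32110586939694, 'cy': 195.29550676994145, 'distortion': array([-0.06870384,  0.        ,  0.        ,  0.        ,  0.        ]), 'mount': array([[ 9.72513631e-04, -9.67489734e-01, -2.52908421e-01,
         7.13844957e+01],
       [ 9.99999443e-01,  1.04440256e-03, -1.49997649e-04,
         2.36480602e-01],
       [ 4.09259389e-04, -2.52908134e-01,  9.67490211e-01,
        -1.98342209e+02],
       [ 0.00000000e+00,  0.00000000e+00,  0.00000000e+00,
         1.00000000e+00]])}
```

View pics/top0.png

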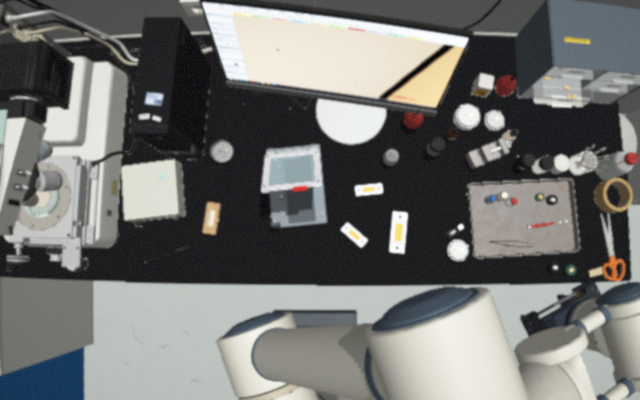

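View pics/side0.png

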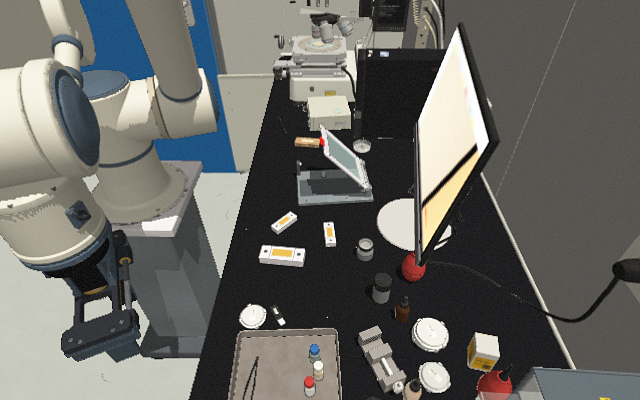

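The top view shows the nest at about (295,185), its mouth towards the robot and the red tab at (300,188). The largest bar is at (398,232) and the two smaller look-alikes at (354,235) and (369,189). The case is at (211,218), the loupe at (391,157), the wafer at (457,250) and the dish at (222,151). Next I'll measure these in enlarged crops.

```bash
cat > h.py <<'E'
import numpy as np,cv2
from plant import robot
from scipy.spatial.transform import Rotation as Ro
def KD(p): return np.array([[p['fx'],0,p['cx']],[0,p['fy'],p['cy']],[0,0,1.]]),np.array(p['distortion'],float)
def cam(n,st=None):
    p=robot.camera_params(n);K,D=KD(p)
    if 'R' in p: return K,D,np.array(p['R']),np.array(p['t'])
    q=st['eef_rot'];T=np.eye(4);T[:3,:3]=Ro.from_quat([q[1],q[2],q[3],q[0]]).as_matrix();T[:3,3]=st['ee_pos']
    M=np.linalg.inv(T@np.array(p['mount']));return K,D,M[:3,:3],M[:3,3]
def unproj(c,uv,z):
    K,D,R,t=c;uv=np.array(uv,float).reshape(-1,1,2)
    n=cv2.undistortPoints(uv,K,D).reshape(-1,2);d=np.c_[n,np.ones(len(n))]@R;o=-R.T@t
    return o+d*((z-o[2])/d[:,2])[:,None]
def proj(c,X):
    K,D,R,t=c;return cv2.projectPoints(np.array(X,float).reshape(-1,1,3),cv2.Rodrigues(R)[0],t,K,D)[0].reshape(-1,2)
E
python3 - <<'E'
from h import *
im=cv2.imread('pics/top0.png');c=cam('top')
g=im.min(2)
m=(im.max(2)>130).astype(np.uint8); m[:, :340]=0;m[:,415:]=0;m[:175]=0;m[262:]=0
n,l,s,ce=cv2.connectedComponentsWithStats(m)
for i in range(1,n):
    if s[i,4]<60: continue
    cs,_=cv2.findContours((l==i).astype(np.uint8),0,2); r=cv2.minAreaRect(cs[0]);
    b=cv2.boxPoints(r); P=unproj(c,b,24); print(r,P[:,:2].round(0).tolist(),P.mean(0).round(1),[round(np.linalg.norm(P[k]-P[k-1])) for k in range(4)])
a=cv2.resize(im[130:240,240:350],None,fx=5,fy=5,interpolation=cv2.INTER_CUBIC)
cv2.imwrite('pics/a.png',a)
s=cv2.imread('pics/side0.png');cv2.imwrite('pics/b.png',cv2.resize(s[110:220,280:390],None,fx=5,fy=5,interpolation=cv2.INTER_CUBIC))
for nme,uv,z in (('case',(211,218),16),('pot',(391,157),42),('wafer',(457,250),14),('dish',(222,151),15)): print(nme,unproj(c,uv,z).round())
E
```

```text
((368.5247497558594, 189.2475128173828), (11.343424797058105, 28.8560791015625), 84.2894058227539) [[593.0, -135.0], [601.0, -214.0], [570.0, -217.0], [562.0, -138.0]] [ 581.4 -176.2   24. ] [31, 79, 31, 79]
((398.0122985839844, 231.86477661132812), (16.29643440246582, 42.28019332885742), 5.194429397583008) [[411.0, -227.0], [525.0, -239.0], [521.0, -283.0], [407.0, -271.0]] [ 465.8 -255.2   24. ] [44, 114, 44, 114]
((353.8406982421875, 234.610595703125), (29.1623477935791, 11.664938926696777), 41.18592834472656) [[472.0, -96.0], [496.0, -117.0], [444.0, -176.0], [420.0, -155.0]] [ 458.  -135.8   24. ] [78, 32, 78, 31]
case [[502. 256.  16.]]
pot [[ 667. -237.   42.]]
wafer [[ 416. -418.   14.]]
dish [[690. 232.  15.]]
```

View pics/a.png

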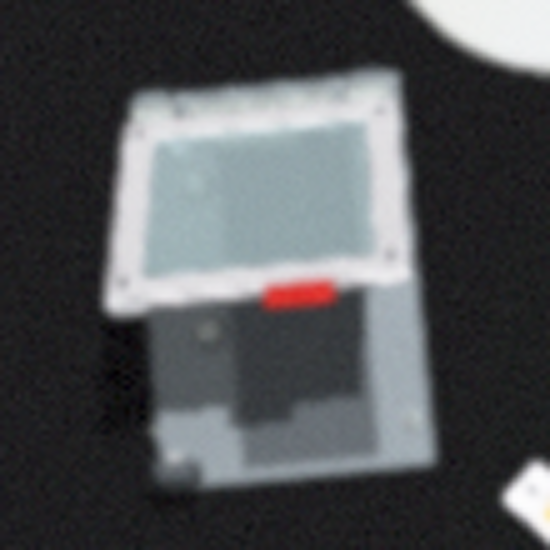

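View pics/b.png

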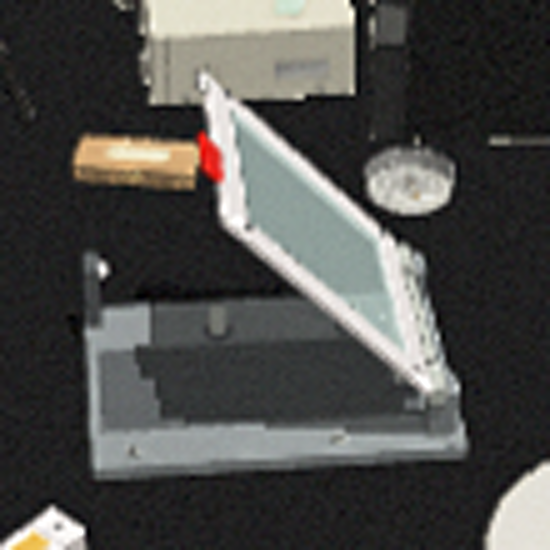

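The crops show the nest's near right floor corner at crop-top (437,460), the near pin at (208,328) and the red tab at (300,295). In the side crop, the right floor corners are at (95,457) and (467,440). I'll fit the nest pose and cover angle from both views.

Run:
```python
from h import *
from scipy.optimize import least_squares
ct,cs=cam('top'),cam('side')
f=lambda u,v,o:((u+.5)/5-.5+o[0],(v+.5)/5-.5+o[1])
T=(240,130);S=(280,110)
cov=lambda d,y,h:('c',d,y,h)
obs=[(ct,f(437,461,T),(-115,-75,12)),(ct,f(208,328,T),(-32,41,30)),(ct,f(300,295,T),cov(187,-20,3)),
(ct,f(105,312,T),cov(180,73,3)),(ct,f(410,281,T),cov(180,-73,3)),
(cs,f(95,457,S),(-115,-75,12)),(cs,f(467,440,S),(105,-75,12)),(cs,f(97,477,S),(-115,-75,0)),(cs,f(217,307,S),(-32,41,30)),
(cs,f(92,253,S),(-108,62,58)),(cs,f(203,75,S),cov(180,73,3)),(cs,f(228,222,S),cov(180,-73,0)),(cs,f(210,157,S),cov(187,-20,2))]
def W(p,P):
    x,y,a,th=p
    if P[0]=='c':
        _,d,yy,h=P;P=(85-d*np.cos(th)+h*np.sin(th)*1,yy,45+d*np.sin(th)+h*np.cos(th))
    return (x+P[0]*np.cos(a)-P[1]*np.sin(a),y+P[0]*np.sin(a)+P[1]*np.cos(a),P[2])
r=lambda p:np.concatenate([proj(c,W(p,P))[0]-uv for c,uv,P in obs])
s=least_squares(r,[560,30,.1,.7],loss='soft_l1');print(s.x);print(s.fun.reshape(-1,2).round(1).tolist())
p=s.x
for d,P in (('barfinal',(15,15,12)),('tab',cov(183,-20,3))):print(d,np.round(W(p,P),1))
```

```text
[5.99543867e+02 2.61443248e+01 1.13663656e-01 8.07928606e-01]
[[-0.7, -0.2], [-0.8, 0.2], [-0.7, -0.2], [-0.3, -1.0], [-0.7, -1.6], [-0.4, 2.0], [0.6, 0.4], [-0.6, 1.1], [0.0, 0.5], [-0.3, 1.5], [-0.2, 0.1], [-1.1, 0.9], [-0.6, 0.5]]
barfinal [612.7  42.7  12. ]
tab [562.8   1.8 179.4]
```

```bash
cat >> h.py <<'E'
NP=np.array([599.5,26.1]);NY=.1137   # nest estimate
def n2w(x,y,z): c,s=np.cos(NY),np.sin(NY); return np.array([NP[0]+c*x-s*y,NP[1]+s*x+c*y,z])
def rot(yaw,tilt):  # tool x along yaw, z down; tilt leans body backwards (tips forward)
    return Ro.from_euler('z',yaw)*Ro.from_euler('x',np.pi)*Ro.from_euler('y',tilt)
def cur(st=None):
    st=st or robot.state();q=st['eef_rot'];return np.array(st['ee_pos']),Ro.from_quat([q[1],q[2],q[3],q[0]])
def plan(wps,g,start=None):
    """wps: [(pos,yaw,tilt)]; rows of relative moves, rounded; at most 20mm, .1 rad"""
    p,R=start or cur();rows=[]
    for P,y,t in wps:
        Rt=rot(y,t)
        d=P-p;w=(R.inv()*Rt).as_rotvec()
        n=int(np.ceil(max(np.linalg.norm(d)/19,np.linalg.norm(w)/.098,1)))
        for k in range(n,0,-1):
            s=np.round(R.inv().apply((P-p)/k)/20,2);u=np.round((R.inv()*Rt).as_rotvec()/k/.1,2)
            rows.append([g,*s.tolist(),*u.tolist()]);p=p+R.apply(s*20);R=R*Ro.from_rotvec(u*.1)
    rows=[[x+0. for x in r] for r in rows]
    for i in range(0,len(rows),8):print(str(rows[i:i+8]).replace('-0.0,','0,').replace(' ','').replace('0.0,','0,').replace('0.0]','0]'))
    return rows
E
python3 - <<'E'
from h import *
p,R=cur(); print(R.apply([1,0,0]),rot(.449,0).apply([1,0,0]),rot(0,.5).apply([0,0,1]))
plan([(np.array([435,-252,150]),-.105,0)],-1)
E
```

```text
[9.00961760e-01 4.33898484e-01 1.13170512e-04] [0.90088162 0.43406487 0.        ] [ 4.79425539e-01 -1.07472868e-16 -8.77582562e-01]
[[-1.0,0.74,-0.55,0.09,0,0,0.29],[-1.0,0.73,-0.57,0.09,0,0,0.29],[-1.0,0.71,-0.59,0.09,0,0,0.29],[-1.0,0.69,-0.61,0.09,0,0,0.29],[-1.0,0.68,-0.63,0.09,0,0,0.29],[-1.0,0.66,-0.65,0.09,0,0,0.29],[-1.0,0.64,-0.67,0.1,0,0,0.29],[-1.0,0.62,-0.69,0.09,0,0,0.29]]
[[-1.0,0.6,-0.71,0.1,0,0,0.29],[-1.0,0.58,-0.72,0.09,0,0,0.29],[-1.0,0.55,-0.74,0.1,0,0,0.29],[-1.0,0.53,-0.76,0.09,0,0,0.29],[-1.0,0.51,-0.77,0.1,0,0,0.29],[-1.0,0.49,-0.78,0.09,0,0,0.29],[-1.0,0.46,-0.8,0.1,0,0,0.3],[-1.0,0.44,-0.81,0.09,0,0,0.29]]
[[-1.0,0.42,-0.82,0.1,0,0,0.3],[-1.0,0.39,-0.84,0.09,0,0,0.29],[-1.0,0.37,-0.85,0.1,-0.01,0,0.3]]
```

Request:
move_arm:
  commands:
    - [-1, 0.74, -0.55, 0.09, 0, 0, 0.29]
    - [-1, 0.73, -0.57, 0.09, 0, 0, 0.29]
    - [-1, 0.71, -0.59, 0.09, 0, 0, 0.29]
    - [-1, 0.69, -0.61, 0.09, 0, 0, 0.29]
    - [-1, 0.68, -0.63, 0.09, 0, 0, 0.29]
    - [-1, 0.66, -0.65, 0.09, 0, 0, 0.29]
    - [-1, 0.64, -0.67, 0.1, 0, 0, 0.29]
    - [-1, 0.62, -0.69, 0.09, 0, 0, 0.29]

```text
clock: 1.1
ee_pos: [340.6, -431.6, 170.9]
eef_rot: [-0.0, 0.994, 0.108, -0.0]
ft_force: [0.2, -0.2, -0.0]
gripper_width: 91.4
grasp_force: 0.0
```

Request:
move_arm:
  commands:
    - [-1, 0.6, -0.71, 0.1, 0, 0, 0.29]
    - [-1, 0.58, -0.72, 0.09, 0, 0, 0.29]
    - [-1, 0.55, -0.74, 0.1, 0, 0, 0.29]
    - [-1, 0.53, -0.76, 0.09, 0, 0, 0.29]
    - [-1, 0.51, -0.77, 0.1, 0, 0, 0.29]
    - [-1, 0.49, -0.78, 0.09, 0, 0, 0.29]
    - [-1, 0.46, -0.8, 0.1, 0, 0, 0.3]
    - [-1, 0.44, -0.81, 0.09, 0, 0, 0.29]

```text
clock: 2.1
ee_pos: [409.3, -300.8, 155.7]
eef_rot: [-0.0, 1.0, -0.009, -0.0]
ft_force: [-0.3, 0.1, -0.6]
gripper_width: 91.1
grasp_force: 0.0
```

Request:
move_arm:
  commands:
    - [-1, 0.42, -0.82, 0.1, 0, 0, 0.3]
    - [-1, 0.39, -0.84, 0.09, 0, 0, 0.29]
    - [-1, 0.37, -0.85, 0.1, 0, 0, 0.3]
    - [-1, 0, 0, 0, 0, 0, 0]
    - [-1, 0, 0, 0, 0, 0, 0]

```text
clock: 2.72
ee_pos: [434.9, -252.7, 150.2]
eef_rot: [0.0, 0.999, -0.052, -0.0]
ft_force: [0.4, -0.3, -0.2]
gripper_width: 91.3
grasp_force: 0.0
```

Run:
```python
from h import *
st=robot.state();im=robot.read_camera('wrist');cv2.imwrite('pics/w1.png',im);c=cam('wrist',st)
print(st['ee_pos'].round(1),cur(st)[1].apply([1,0,0]).round(3))
print(proj(c,[[465.8,-255.2,24]]))
m=cv2.morphologyEx((im.max(2)>120).astype(np.uint8),2,np.ones((3,3)))
m=cv2.morphologyEx(m,3,np.ones((9,9)))
n,l,s,ce=cv2.connectedComponentsWithStats(m)
for i in range(1,n):
    if s[i,4]<800: continue
    cs,_=cv2.findContours((l==i).astype(np.uint8),0,2); r=cv2.minAreaRect(max(cs,key=len));P=unproj(c,cv2.boxPoints(r),24)
    print(s[i],P[:,:2].round(1).tolist(),P.mean(0).round(1),[round(np.linalg.norm(P[k]-P[k-1]),1) for k in range(4)])
```

```text
[ 434.9 -252.7  150.2] [ 0.995 -0.104 -0.   ]
[[321.5802703  150.92404397]]
[   0    0  131  171 7664] [[626.2, 88.7], [633.6, -55.4], [492.7, -69.6], [470.9, 80.5]] [555.9  11.   24. ] [np.float64(155.6), np.float64(144.3), np.float64(141.7), np.float64(151.6)]
[  523     0   117   199 21163] [[585.5, -452.0], [582.2, -572.3], [383.3, -591.0], [397.4, -456.5]] [ 487.1 -517.9   24. ] [np.float64(188.2), np.float64(120.3), np.float64(199.8), np.float64(135.2)]
[ 183   11   84   48 2638] [[591.2, -140.6], [598.1, -213.6], [569.6, -217.0], [562.0, -142.8]] [ 580.2 -178.5   24. ] [np.float64(29.3), np.float64(73.3), np.float64(28.7), np.float64(74.5)]
[ 300   92   44  115 4831] [[522.7, -240.9], [518.5, -280.8], [408.3, -270.9], [412.8, -227.8]] [ 465.6 -255.1   24. ] [np.float64(110.7), np.float64(40.1), np.float64(110.7), np.float64(43.4)]
[ 169  138   76   62 2232] [[474.0, -101.4], [496.1, -123.1], [448.4, -178.1], [424.8, -157.1]] [ 460.8 -139.9   24. ] [np.float64(74.4), np.float64(30.9), np.float64(72.8), np.float64(31.6)]
[ 455  152   56   55 2377] [[411.5, -375.8], [459.4, -401.3], [432.0, -448.8], [381.7, -424.2]] [ 421.2 -412.5   24. ] [np.float64(56.7), np.float64(54.3), np.float64(54.8), np.float64(55.9)]
[  120   245   404    91 14947] [[277.8, 3.0], [389.2, -29.9], [343.4, -459.7], [227.5, -468.3]] [ 309.5 -238.7   24. ] [np.float64(473.9), np.float64(116.1), np.float64(432.3), np.float64(116.1)]
[486 311  85  20 893] [[265.7, -421.4], [255.3, -523.2], [229.7, -527.4], [241.0, -423.4]] [ 247.9 -473.9   24. ] [np.float64(24.8), np.float64(102.3), np.float64(26.0), np.float64(104.7)]
```

View pics/w1.png

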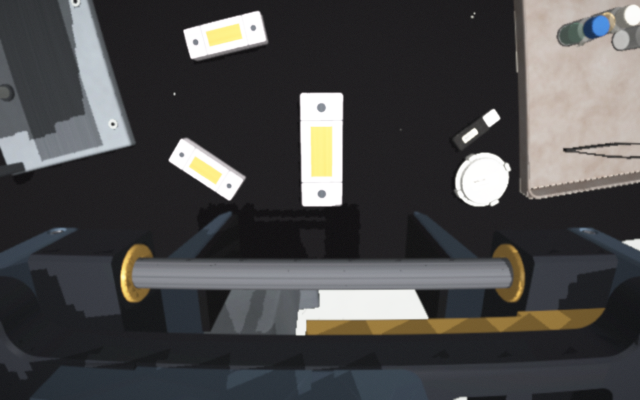

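The wrist view confirms the bar at (321,150): 110 × 41 mm, centre (465.5, -255), yaw -0.105. The nearest neighbour is about 75 mm off the bar's axis.

Run:
```python
from h import *
T=np.array([425.7,-250.8,0])
plan([(T+[0,0,90],-.105,.5),(T+[0,0,10],-.105,.5)],-1)
```

```text
[[-1.0,-0.08,-0.01,0.5,0,0.83,0],[-1.0,-0.12,-0.01,0.49,0,0.83,0],[-1.0,-0.16,-0.01,0.48,0,0.84,0],[-1.0,-0.2,-0.01,0.47,0,0.83,0],[-1.0,-0.24,-0.01,0.45,0,0.84,0],[-1.0,-0.27,-0.01,0.43,0,0.83,0],[-1.0,-0.38,0,0.7,0,0,0],[-1.0,-0.39,0,0.7,0,0,0]]
[[-1.0,-0.38,0,0.7,0,0,0],[-1.0,-0.39,0,0.71,0,0,0],[-1.0,-0.38,0,0.7,0,0,0]]
```

Request:
move_arm:
  commands:
    - [-1, -0.08, 0, 0.5, 0, 0.83, 0]
    - [-1, -0.12, 0, 0.49, 0, 0.83, 0]
    - [-1, -0.16, 0, 0.48, 0, 0.84, 0]
    - [-1, -0.2, 0, 0.47, 0, 0.83, 0]
    - [-1, -0.24, 0, 0.45, 0, 0.84, 0]
    - [-1, -0.27, 0, 0.43, 0, 0.83, 0]
    - [-1, -0.38, 0, 0.7, 0, 0, 0]
    - [-1, -0.39, 0, 0.7, 0, 0, 0]

```text
clock: 3.78
ee_pos: [427.7, -248.6, 62.8]
eef_rot: [0.007, 0.972, -0.049, 0.23]
ft_force: [1.4, 0.4, 0.2]
gripper_width: 91.3
grasp_force: 0.0
```

Request:
move_arm:
  commands:
    - [-1, -0.38, 0, 0.7, 0, 0, 0]
    - [-1, -0.39, 0, 0.71, 0, 0, 0]
    - [-1, -0.38, 0, 0.7, 0, 0, 0]
    - [-1, 0, 0, 0, 0, 0, 0]

```text
clock: 4.28
ee_pos: [426.1, -247.1, 14.3]
eef_rot: [0.006, 0.972, -0.049, 0.229]
ft_force: [-0.5, 0.7, 0.0]
gripper_width: 91.7
grasp_force: 0.0
```

Request:
move_arm:
  commands:
    - [1, 0, 0, 0, 0, 0, 0]
    - [1, 0, 0, 0, 0, 0, 0]
    - [1, 0, 0, 0, 0, 0, 0]
    - [1, 0, 0, 0, 0, 0, 0]
    - [1, 0, 0, 0, 0, 0, 0]
    - [1, 0, 0, 0, 0, 0, 0]
  force: 35

```text
clock: 5.03
ee_pos: [426.5, -246.9, 15.1]
eef_rot: [0.007, 0.972, -0.049, 0.23]
ft_force: [0.4, 0.5, 0.1]
gripper_width: 34.3
grasp_force: 0.0
```

The opening is 34 mm with no grip force, which is less than the bar's width, so I'll look before going on.

Run:
```python
from h import *
a=robot.read_camera('wrist');b=robot.read_camera('side')
st=robot.state();print(st['gripper_width'],st['grasp_force'],st['qpos'],proj(cam('wrist',st),[[465.5,-255,24],st['ee_pos']]))
b=cv2.resize(b[180:330,180:400],(587,400))
cv2.imwrite('pics/w2.png',np.vstack([cv2.resize(a[:300],(420,197)),cv2.resize(b,(420,286))]))
```

```text
25.96977046282781 0.0 [-0.91117668  0.57561542  2.22634312  1.52903973  0.33794122 -0.71131415] [[329.15368049 160.21478232]
 [322.39359998 225.15662739]]
```

View pics/w2.png

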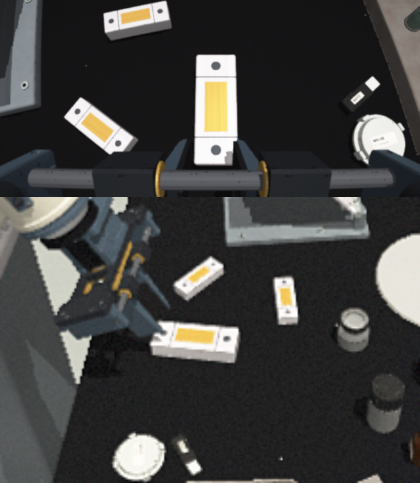

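Run:
```python
from h import *
st=robot.state();im=robot.read_camera('wrist');c=cam('wrist',st)
print(st['ee_pos'],st['gripper_width'],st['ft_force'],st['grasp_force'],Ro.as_matrix(cur(st)[1]).round(3).tolist())
m=(im.max(2)>110).astype(np.uint8)
n,l,s,ce=cv2.connectedComponentsWithStats(m);i=l[160,329];cs,_=cv2.findContours((l==i).astype(np.uint8),0,2)
q=cv2.approxPolyDP(max(cs,key=len),5,True).reshape(-1,2).astype(float)
print(q.tolist(),unproj(c,q,24)[:,:2].round(1).tolist())
p,R=cur(st); w=st['gripper_width']/2
for s_ in (1,-1): print(proj(c,[p+R.apply([dx,s_*w,dz]) for dx in(-16,16) for dz in (0,-30)]).round().tolist())
cv2.imwrite('pics/w3.png',im[60:300,180:480].repeat(2,0).repeat(2,1))
```

```text
[ 426.49944965 -246.894224     15.04968063] 25.96977046282781 [ 0.11978441  0.46650946 -0.29828378] 0.0 [[0.89, -0.097, 0.446], [-0.091, -0.995, -0.035], [0.448, -0.01, -0.894]]
[[302.0, 83.0], [298.0, 248.0], [344.0, 250.0], [347.0, 216.0], [361.0, 214.0], [358.0, 85.0]] [[520.7, -242.5], [413.3, -231.2], [409.5, -258.2], [429.5, -262.2], [429.9, -270.7], [515.5, -279.3]]
[[343.0, 249.0], [346.0, 271.0], [344.0, 201.0], [347.0, 216.0]]
[[302.0, 249.0], [299.0, 271.0], [301.0, 201.0], [298.0, 216.0]]
```

View pics/w3.png

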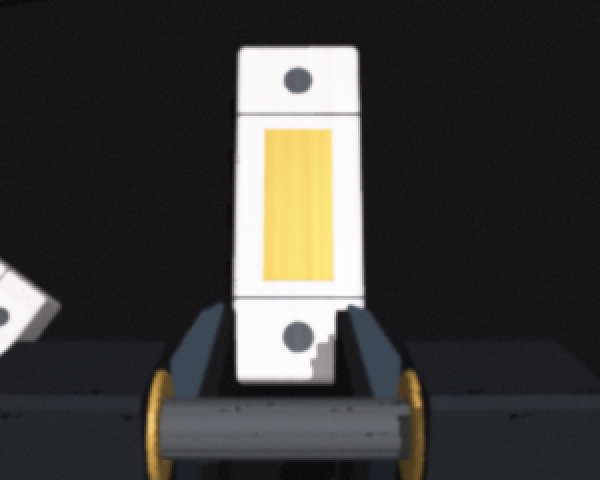

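Request:
move_arm:
  commands:
    - [1, 0, 0, 0, 0, 0, 0]
    - [1, 0, 0, 0, 0, 0, 0]

```text
clock: 5.42
ee_pos: [426.5, -246.9, 15.1]
eef_rot: [0.007, 0.972, -0.049, 0.23]
ft_force: [-1.1, -1.1, 0.7]
gripper_width: 2.3
grasp_force: 0.0
```

Run:
```python
from h import *
st=robot.state()
p,R=cur(st); c=cam('side');print(p,st['gripper_width'],proj(c,[p,p+R.apply([16,0,0]),p+R.apply([0,0,-60]),[411,-228,24],[407,-271,24],[407,-271,0],[519,-281,24]]).round(1).tolist())
b=robot.read_camera('side');cv2.imwrite('pics/s4.png',cv2.resize(b[210:300,200:320],(720,540),interpolation=cv2.INTER_CUBIC))
```

```text
[ 426.50685877 -246.94105242   15.06046929] 2.2779096965473404 [[266.6, 252.1], [271.9, 250.8], [253.4, 237.0], [261.1, 243.9], [257.0, 257.2], [258.2, 263.3], [302.2, 261.2]]
```

View pics/s4.png

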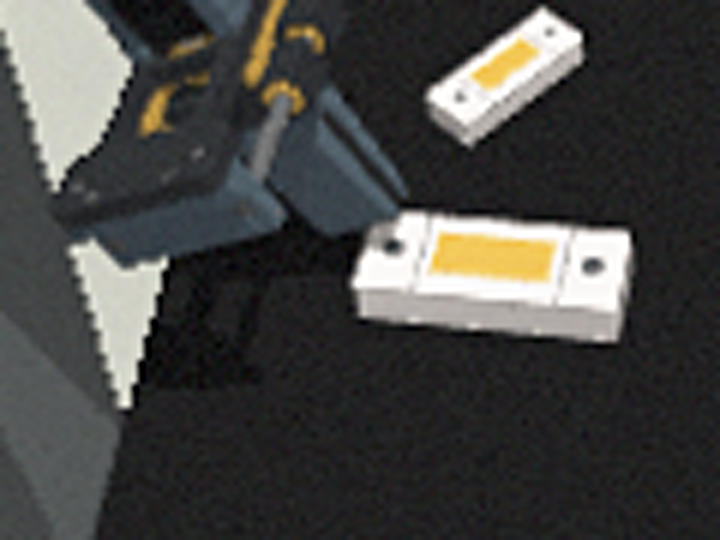

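Run:
```python
from h import *
p=np.array([434.9,-252.7,150.2]);R=rot(-.104,0);q=R.as_quat()
c=cam('wrist',{'ee_pos':p,'eef_rot':[q[3],q[0],q[1],q[2]]})
for dz in (0,-20,-40):
  print(dz,proj(c,[p+R.apply([dx,s*w,dz]) for dx in (-10,0,16) for s,w in((1,45.6),(1,59),(-1,59))]).round().tolist())
```

```text
0 [[394.0, 240.0], [415.0, 240.0], [230.0, 240.0], [395.0, 225.0], [416.0, 225.0], [229.0, 225.0], [396.0, 201.0], [418.0, 201.0], [227.0, 200.0]]
-20 [[401.0, 253.0], [424.0, 253.0], [221.0, 253.0], [402.0, 237.0], [425.0, 237.0], [219.0, 237.0], [404.0, 210.0], [428.0, 210.0], [217.0, 210.0]]
-40 [[410.0, 269.0], [435.0, 269.0], [210.0, 269.0], [411.0, 251.0], [437.0, 251.0], [208.0, 251.0], [413.0, 222.0], [440.0, 222.0], [205.0, 222.0]]
```

The side view shows the closed fingers lying on top of the bar's end. The real finger ends are therefore about 20 mm short of the reported TCP. The bar hasn't moved. I'll reopen, use a tilt of 0.3, and go about 20 mm deeper while watching the force.

Run:
```python
from h import *
T=np.array([430.6,-251.3,0])
plan([(T+[0,0,20],-.105,.3),(T+[0,0,-5],-.105,.3)],-1)
```

```text
[[-1.0,0.16,0.1,-0.06,-0.06,-0.82,0.02],[-1.0,0.15,0.1,-0.07,-0.06,-0.82,0.01],[-1.0,-0.19,0,0.6,0,0,0],[-1.0,-0.18,-0.01,0.59,0,0,0]]
```

Request:
move_arm:
  commands:
    - [-1, 0, 0, -0.5, 0, 0, 0]
    - [-1, 0, 0, 0, 0, 0, 0]
    - [-1, 0, 0, 0, 0, 0, 0]
    - [-1, 0, 0, 0, 0, 0, 0]
    - [-1, 0, 0, 0, 0, 0, 0]
    - [-1, 0, 0, 0, 0, 0, 0]
    - [-1, 0, 0, 0, 0, 0, 0]
    - [-1, 0, 0, 0, 0, 0, 0]

```text
clock: 6.48
ee_pos: [422.1, -246.6, 24.0]
eef_rot: [0.007, 0.972, -0.049, 0.23]
ft_force: [0.1, 0.3, 0.4]
gripper_width: 77.9
grasp_force: 0.0
```

Run:
```python
from h import *
T=np.array([430.6,-251.3,0])
plan([(T+[0,0,20],-.105,.3),(T+[0,0,-5],-.105,.3)],-1)
```

```text
[[-1.0,0.16,0.1,0.19,-0.06,-0.82,0.02],[-1.0,0.17,0.09,0.18,-0.06,-0.82,0.01],[-1.0,-0.19,0,0.6,0,0,0],[-1.0,-0.18,0,0.59,0,0,0]]
```

Request:
move_arm:
  commands:
    - [-1, 0.16, 0.1, 0.19, -0.06, -0.82, 0.02]
    - [-1, 0.17, 0.09, 0.18, -0.06, -0.82, 0.01]
    - [-1, -0.19, 0, 0.6, 0, 0, 0]
    - [-1, -0.18, 0, 0.59, 0, 0, 0]
    - [-1, 0, 0, 0, 0, 0, 0]
    - [-1, 0, 0, 0, 0, 0, 0]

```text
clock: 7.22
ee_pos: [429.6, -241.7, -3.6]
eef_rot: [-0.003, 0.981, -0.048, 0.191]
ft_force: [-0.5, -0.2, 1.0]
gripper_width: 91.5
grasp_force: 0.0
```

Run:
```python
from h import *
T=np.array([430.6,-251.3,0])
plan([(T+[0,0,-5],-.105,.3),(T+[0,0,-10],-.105,.3)],-1);print(robot.state()['qpos'].round(2))
```

```text
[[-1.0,0.06,0.48,0.09,-0.26,-0.83,0.04],[-1.0,-0.07,0,0.24,0,0,0]]
[-0.85  0.6   2.17  1.21  0.3  -0.34]
```

Request:
move_arm:
  commands:
    - [-1, 0.03, 0.2, 0.03, -0.1, -0.3, 0]
    - [-1, 0.03, 0.2, 0.03, -0.1, -0.3, 0]
    - [-1, 0, 0.08, 0.03, -0.06, -0.23, 0]
    - [-1, -0.07, 0, 0.24, 0, 0, 0]
    - [-1, 0, 0, 0, 0, 0, 0]
    - [-1, 0, 0, 0, 0, 0, 0]

```text
clock: 7.98
ee_pos: [430.2, -251.3, -10.4]
eef_rot: [0.008, 0.988, -0.05, 0.149]
ft_force: [-0.1, -1.0, -0.8]
gripper_width: 91.5
grasp_force: 0.0
```

Run:
```python
from h import *
T=np.array([430.6,-251.3,0])
plan([(T+[0,0,-10],-.105,.3)],-1);s=robot.state();print(s['qpos'].round(2),s['ft_force'],s['ft_torque'])
```

```text
[[-1.0,0.02,0,-0.01,0,0,0.03]]
[-0.8   0.59  2.1   0.74  0.28  0.18] [-0.11769576 -0.96458248 -0.84956266] [0.05971757 0.17595217 0.03294995]
```

Still no contact with the worktop at TCP z = -10.4, so the short fingers are confirmed. Now to close.

Request:
move_arm:
  commands:
    - [1, 0, 0, 0, 0, 0, 0]
    - [1, 0, 0, 0, 0, 0, 0]
    - [1, 0, 0, 0, 0, 0, 0]
    - [1, 0, 0, 0, 0, 0, 0]
    - [1, 0, 0, 0, 0, 0, 0]
    - [1, 0, 0, 0, 0, 0, 0]
    - [1, 0, 0, 0, 0, 0, 0]
  force: 35

```text
clock: 8.85
ee_pos: [430.6, -251.5, -10.3]
eef_rot: [0.008, 0.988, -0.05, 0.149]
ft_force: [-0.2, 0.2, 1.1]
gripper_width: 39.5
grasp_force: 35.0
```

Gripped: 39.5 mm at 35 N. Now lift and carry it to above the nest mouth.

```bash
cat >> h.py <<'E'
def barT(bx,by,zb): return n2w(bx-35.2,by,zb-10.3)
E
python3 - <<'E'
from h import *
p,R=cur()
plan([(p+[0,0,95],-.105,.3),(barT(-110,8,85),NY,.3)],1)
E
```

```text
[[1.0,0.28,0,-0.91,0,0,0.01],[1.0,0.28,0,-0.91,0,0,0.01],[1.0,0.28,0,-0.91,0,0,0.01],[1.0,0.28,0,-0.9,0,0,0],[1.0,0.28,0,-0.91,0,0,0.01],[1.0,-0.02,-0.9,0.03,0.04,0,-0.14],[1.0,-0.01,-0.9,0.03,0.04,0,-0.14],[1.0,0,-0.9,0.03,0.04,0,-0.14]]
[[1.0,0.01,-0.9,0.04,0.04,0,-0.14],[1.0,0.03,-0.9,0.04,0.04,0,-0.14],[1.0,0.04,-0.9,0.05,0.04,0,-0.14],[1.0,0.05,-0.9,0.05,0.05,0,-0.14],[1.0,0.06,-0.9,0.05,0.04,0,-0.14],[1.0,0.08,-0.89,0.06,0.05,0,-0.14],[1.0,0.09,-0.89,0.06,0.04,0,-0.14],[1.0,0.1,-0.89,0.06,0.05,0,-0.14]]
[[1.0,0.11,-0.89,0.07,0.04,0,-0.14],[1.0,0.13,-0.89,0.07,0.05,0,-0.14],[1.0,0.14,-0.89,0.08,0.04,0,-0.14],[1.0,0.14,-0.89,0.09,0.05,0,-0.13]]
```

Request:
move_arm:
  commands:
    - [1, 0.28, 0, -0.91, 0, 0, 0.01]
    - [1, 0.28, 0, -0.91, 0, 0, 0.01]
    - [1, 0.28, 0, -0.91, 0, 0, 0.01]
    - [1, 0.28, 0, -0.9, 0, 0, 0]
    - [1, 0.28, 0, -0.91, 0, 0, 0.01]
    - [1, 0, 0, 0, 0, 0, 0]
    - [1, -0.02, -0.9, 0.03, 0.04, 0, -0.14]
    - [1, -0.01, -0.9, 0.03, 0.04, 0, -0.14]

```text
clock: 9.85
ee_pos: [433.2, -213.8, 82.5]
eef_rot: [0.005, 0.988, -0.037, 0.148]
ft_force: [-0.7, 0.6, -0.6]
gripper_width: 39.4
grasp_force: 35.0
```

Request:
move_arm:
  commands:
    - [1, 0, -0.9, 0.03, 0.04, 0, -0.14]
    - [1, 0.01, -0.9, 0.04, 0.04, 0, -0.14]
    - [1, 0.03, -0.9, 0.04, 0.04, 0, -0.14]
    - [1, 0.04, -0.9, 0.05, 0.04, 0, -0.14]
    - [1, 0.05, -0.9, 0.05, 0.05, 0, -0.14]
    - [1, 0.06, -0.9, 0.05, 0.04, 0, -0.14]
    - [1, 0.08, -0.89, 0.06, 0.05, 0, -0.14]
    - [1, 0.09, -0.89, 0.06, 0.04, 0, -0.14]

```text
clock: 10.85
ee_pos: [446.4, -70.7, 78.0]
eef_rot: [-0.003, 0.989, 0.021, 0.149]
ft_force: [1.2, -0.0, -0.6]
gripper_width: 40.1
grasp_force: 35.0
```

Request:
move_arm:
  commands:
    - [1, 0.1, -0.89, 0.06, 0.05, 0, -0.14]
    - [1, 0.11, -0.89, 0.07, 0.04, 0, -0.14]
    - [1, 0.13, -0.89, 0.07, 0.05, 0, -0.14]
    - [1, 0.14, -0.89, 0.08, 0.04, 0, -0.14]
    - [1, 0.14, -0.89, 0.09, 0.05, 0, -0.13]
    - [1, 0, 0, 0, 0, 0, 0]
    - [1, 0, 0, 0, 0, 0, 0]

```text
clock: 11.72
ee_pos: [454.2, 17.8, 74.6]
eef_rot: [-0.009, 0.987, 0.056, 0.149]
ft_force: [0.4, 0.2, -2.0]
gripper_width: 39.4
grasp_force: 35.0
```

Run:
```python
from h import *
st=robot.state();im=robot.read_camera('wrist');b=robot.read_camera('side');c=cam('wrist',st)
print(st['gripper_width'],st['grasp_force'],st['qpos'].round(2),robot.state()['clock'])
plan([(barT(-110,8,85),NY,.3)],1)
pts={'corner-':(-115,-75,12),'pin':(-32,41,30),'far':(50,41,30),'post':(-108,62,58),'corner+':(-115,75,12)}
for k,v in pts.items(): print(k,proj(c,[n2w(*v)]).round(),end=' ')
bb=cv2.resize(b[100:220,270:400],(520,480))
cv2.imwrite('pics/w5.png',im);cv2.imwrite('pics/s5.png',bb)
```

```text
39.396703403334534 34.99829113483429 [-0.16  0.35  2.16  0.23  0.36  1.09] 11.825
[[1.0,0.01,-0.01,0,0,0,-0.01]]
corner- [[424. 185.]] pin [[281.  77.]] far [[282. -20.]] post [[244. 169.]] corner+ [[241. 184.]]
```

View pics/w5.png

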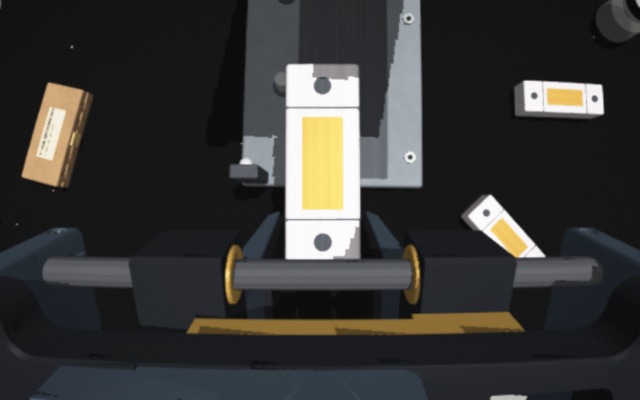

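The wrist view shows the bar level and aligned with the nest. The nest's right front corner is at (422,186), predicted (424,185), the post is at (244,168) and the near pin at (281,82), so the nest estimate holds. Now lower and insert.

Run:
```python
from h import *
plan([(barT(-110,8,20),NY,.3),(barT(-22,8,20),NY,.3),(barT(-22,8,13.5),NY,.3)],1)
```

```text
[[1.0,-0.24,0,0.78,0,0,0],[1.0,-0.24,0,0.77,0,0,0],[1.0,-0.24,-0.01,0.78,0,0,0],[1.0,-0.23,0,0.77,0,0,-0.01],[1.0,0.84,0,0.26,0,0,0],[1.0,0.84,0,0.26,0,0,0],[1.0,0.84,0,0.26,0,0,0],[1.0,0.84,0,0.26,0,0,0]]
[[1.0,0.84,0,0.26,0,0,0],[1.0,-0.09,0,0.31,0,0,0]]
```

Request:
move_arm:
  commands:
    - [1, -0.24, 0, 0.78, 0, 0, 0]
    - [1, -0.24, 0, 0.77, 0, 0, 0]
    - [1, -0.24, 0, 0.78, 0, 0, 0]
    - [1, -0.23, 0, 0.77, 0, 0, 0]
    - [1, 0, 0, 0, 0, 0, 0]
    - [1, 0.42, 0, 0.13, 0, 0, 0]
    - [1, 0.84, 0, 0.26, 0, 0, 0]
    - [1, 0.84, 0, 0.26, 0, 0, 0]

```text
clock: 12.82
ee_pos: [498.7, 22.1, 10.5]
eef_rot: [-0.008, 0.987, 0.056, 0.149]
ft_force: [0.1, 0.3, -1.9]
gripper_width: 39.4
grasp_force: 35.0
```

Request:
move_arm:
  commands:
    - [1, 0.84, 0, 0.26, 0, 0, 0]
    - [1, 0.84, 0, 0.26, 0, 0, 0]
    - [1, 0.42, 0, 0.13, 0, 0, 0]
    - [1, 0, 0, 0, 0, 0, 0]
    - [1, -0.09, 0, 0.31, 0, 0, 0]
    - [1, 0, 0, 0, 0, 0, 0]
    - [1, 0, 0, 0, 0, 0, 0]

```text
clock: 13.7
ee_pos: [541.4, 27.6, 3.0]
eef_rot: [-0.009, 0.987, 0.056, 0.149]
ft_force: [-0.6, 0.1, -2.4]
gripper_width: 39.2
grasp_force: 35.0
```

Run:
```python
from h import *
st=robot.state();im=robot.read_camera('wrist');b=robot.read_camera('side')
print(st['gripper_width'],st['grasp_force'],st['ft_force'],st['qpos'].round(2))
plan([(barT(-22,8,12),NY,.3)],1)
a=cv2.resize(im[:300],(480,225));bb=cv2.resize(b[100:220,270:400],(390,360),interpolation=cv2.INTER_CUBIC)
cv=np.zeros((585,480,3),np.uint8);cv[:225]=a;cv[225:,:390]=bb;cv2.imwrite('pics/c6.png',cv)
```

```text
39.180747264435944 34.998502135276794 [-0.58241733  0.05697227 -2.38949052] [-0.1   0.58  2.01  0.25  0.26  1.12]
[[1.0,-0.02,0,0.07,0,0.01,0]]
```

View pics/c6.png

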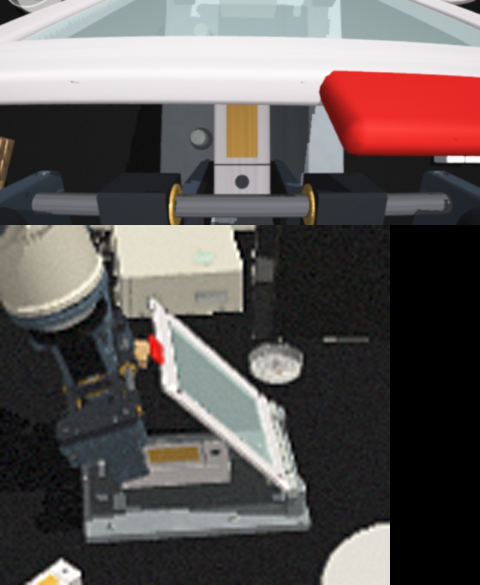

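The bar lies under the cover at wrist crop (240,150), with the near pin just to its left at (200,138). I've used all ten views, so from here it's numbers only. Next: set it down, release, retreat up and back, and close the fingers.

Request:
move_arm:
  commands:
    - [1, -0.02, 0, 0.07, 0, 0, 0]
    - [1, 0, 0, 0, 0, 0, 0]
    - [-0.2, 0, 0, 0, 0, 0, 0]
    - [-0.2, 0, 0, 0, 0, 0, 0]
    - [-0.2, 0, 0, 0, 0, 0, 0]
    - [-0.2, 0, 0, 0, 0, 0, 0]
    - [-0.2, 0, 0, -0.8, 0, 0, 0]
    - [-0.2, 0, 0, -0.8, 0, 0, 0]

```text
clock: 14.8
ee_pos: [532.0, 26.5, 33.5]
eef_rot: [-0.009, 0.987, 0.056, 0.149]
ft_force: [-0.5, 0.4, -0.3]
gripper_width: 54.7
grasp_force: 0.0
```

Request:
move_arm:
  commands:
    - [-0.2, 0, 0, -0.8, 0, 0, 0]
    - [1, -0.9, 0, -0.28, 0, 0, 0]
    - [1, -0.9, 0, -0.28, 0, 0, 0]
    - [1, 0, 0, 0, 0, 0, 0]
    - [1, 0, 0, 0, 0, 0, 0]
    - [1, 0, 0, 0, 0, 0, 0]
    - [1, 0, 0, 0, 0, 0, 0]
    - [1, 0, 0, 0, 0, 0, 0]

```text
clock: 15.8
ee_pos: [490.5, 21.8, 47.6]
eef_rot: [-0.009, 0.987, 0.056, 0.149]
ft_force: [-1.0, 0.1, 0.3]
gripper_width: 0.5
grasp_force: 0.0
```

```bash
cat >> h.py <<'E'
def w2n(p): c,s=np.cos(NY),np.sin(NY);d=np.array(p[:2])-NP;return np.array([c*d[0]+s*d[1],-s*d[0]+c*d[1],p[2]])
E
python3 - <<'E'
from h import *
st=robot.state();print(st['gripper_width'],st['ft_force'],w2n(st['ee_pos']))
plan([(n2w(-105,9,2),NY,.3),(n2w(-88,9,2),NY,.3)],1)
im=robot.read_camera('wrist');c=cam('wrist',st);cv2.imwrite('pics/w7.png',im)
# bar from brass inlay
h=cv2.cvtColor(im,cv2.COLOR_BGR2HSV);m=((h[...,0]>15)&(h[...,0]<35)&(h[...,1]>110)&(h[...,2]>90)).astype(np.uint8)
n,l,s,ce=cv2.connectedComponentsWithStats(m)
for i in range(1,n):
    if s[i,4]>150:
        cs,_=cv2.findContours((l==i).astype(np.uint8),0,2);r=cv2.minAreaRect(cs[0]);P=unproj(c,cv2.boxPoints(r),36);print(s[i].tolist(),[w2n(q).round(1).tolist()[:2] for q in P])
for v in ((-32,41,30),(-115,-75,12),(-40,28,36),(-77,28,36),(-77,-12,36)):print(v,proj(c,[n2w(*v)]).round())
E
```

```text
0.5343090222397141 [-1.04952978  0.1059457   0.32047144] [-108.7457604     8.10049995   47.64204949]
[[1.0,-0.16,-0.01,0.75,0,0,0],[1.0,-0.17,-0.02,0.74,0,0,0],[1.0,-0.16,-0.01,0.75,0,0.01,0],[1.0,0.81,0,0.25,0,0,0]]
[307, 62, 31, 70, 2170] [[1.6, 18.6], [1.7, -1.8], [-46.3, -1.7], [-46.3, 18.4]]
[332, 245, 7, 60, 266] [[-122.3, 1.9], [-122.2, -1.8], [-161.1, -2.7], [-161.1, 0.9]]
[102, 314, 336, 21, 5707] [[-170.5, 158.1], [-168.3, -68.2], [-181.6, -68.3], [-184.3, 158.3]]
(-32, 41, 30) [[275. 113.]]
(-115, -75, 12) [[435. 231.]]
(-40, 28, 36) [[293. 122.]]
(-77, 28, 36) [[292. 177.]]
(-77, -12, 36) [[353. 177.]]
```

The inlay centre measures (-22, 8.4) in the nest frame, exactly as planned. Next I'll lower the closed fingers and push the end face.

Request:
move_arm:
  commands:
    - [1, -0.16, -0.02, 0.75, 0, 0, 0]
    - [1, -0.17, -0.02, 0.74, 0, 0, 0]
    - [1, -0.16, 0, 0.75, 0, 0, 0]
    - [1, 0, 0, 0, 0, 0, 0]
    - [1, 0.48, 0, 0.15, 0, 0, 0]
    - [1, 0.48, 0, 0.15, 0, 0, 0]
    - [1, 0.38, 0, 0.12, 0, 0, 0]

```text
clock: 16.73
ee_pos: [522.4, 26.2, 2.4]
eef_rot: [-0.009, 0.987, 0.056, 0.149]
ft_force: [-0.7, 0.0, 0.6]
gripper_width: 0.4
grasp_force: 0.6
```

Request:
move_arm:
  commands:
    - [1, 0.24, 0, 0.07, 0, 0, 0]
    - [1, 0.24, 0, 0.07, 0, 0, 0]
    - [1, 0.24, 0, 0.07, 0, 0, 0]
    - [1, 0.24, 0, 0.07, 0, 0, 0]

```text
clock: 17.23
ee_pos: [542.1, 28.5, 2.2]
eef_rot: [-0.009, 0.987, 0.056, 0.149]
ft_force: [-1.6, 0.1, 0.2]
gripper_width: 0.1
grasp_force: 0.7
```

```bash
cat >> h.py <<'E'
def inlay():
    st=robot.state();im=robot.read_camera('wrist');c=cam('wrist',st)
    h=cv2.cvtColor(im,cv2.COLOR_BGR2HSV);m=((h[...,0]>15)&(h[...,0]<35)&(h[...,1]>110)&(h[...,2]>90)).astype(np.uint8)
    n,l,s,ce=cv2.connectedComponentsWithStats(m)
    print('tcp',w2n(st['ee_pos']).round(1),'F',st['ft_force'].round(1),'q',st['qpos'].round(2))
    for i in range(1,n):
        if s[i,4]>150 and s[i,1]+s[i,3]<250:
            cs,_=cv2.findContours((l==i).astype(np.uint8),0,2);r=cv2.minAreaRect(max(cs,key=len));P=unproj(c,cv2.boxPoints(r),36);print(s[i].tolist(),[w2n(q).round(1).tolist()[:2] for q in P])
E
python3 -c "from h import *;inlay()"
```

```text
tcp [-56.8   8.9   2.2] F [-1.6  0.1  0.2] q [-0.1   0.58  2.01  0.25  0.26  1.12]
[304, 144, 41, 11, 439] [[-12.1, 18.6], [-12.1, -2.7], [-17.5, -2.6], [-17.5, 18.6]]
```

The bar centre is now about x +6.5, so roughly 8.5 mm remain to the end stop. I'll push slowly and watch the force.

Request:
move_arm:
  commands:
    - [1, 0.14, 0, 0.045, 0, 0, 0]
    - [1, 0.1, 0, 0.03, 0, 0, 0]
    - [1, 0.1, 0, 0.03, 0, 0, 0]

```text
clock: 17.65
ee_pos: [549.0, 29.3, 2.2]
eef_rot: [-0.009, 0.987, 0.056, 0.149]
ft_force: [-1.6, -0.1, 0.5]
gripper_width: 0.4
grasp_force: 0.6
```

Request:
move_arm:
  commands:
    - [1, 0.05, 0, 0.015, 0, 0, 0]
    - [1, 0.05, 0, 0.015, 0, 0, 0]

```text
clock: 17.9
ee_pos: [549.6, 29.7, 1.8]
eef_rot: [-0.009, 0.987, 0.056, 0.148]
ft_force: [-10.9, -3.0, 7.4]
gripper_width: 0.8
grasp_force: 5.6
```

```bash
python3 -c "from h import *;inlay()"
```

```text
tcp [-49.2   9.2   1.8] F [-10.9  -3.    7.4] q [-0.1   0.59  1.99  0.23  0.28  1.15]
```

Contact at -10.9 N puts the bar on the end stop, and the position agrees with the prediction. Now back off, shift to the -y side and tilt to 0.5.

Run:
```python
from h import *
plan([(n2w(-80,9,4),NY,.3),(n2w(-80,-46,6),NY,.3),(n2w(-75,-46,9),NY,.5)],1)
```

```text
[[1.0,-0.72,0.01,-0.28,0,0.01,0],[1.0,-0.72,0,-0.27,-0.01,0.02,0],[1.0,0.01,0.92,-0.03,0,0,0],[1.0,0.01,0.92,-0.03,0,0,0],[1.0,0.01,0.91,-0.04,0,0,0],[1.0,0.09,0,-0.02,0,0.67,0],[1.0,0.1,0,-0.02,0,0.66,0],[1.0,0.1,0,-0.01,0,0.67,0]]
```

Request:
move_arm:
  commands:
    - [1, -0.72, 0, -0.28, 0, 0.01, 0]
    - [1, -0.72, 0, -0.27, 0, 0.02, 0]
    - [1, 0.01, 0.92, -0.03, 0, 0, 0]
    - [1, 0.01, 0.92, -0.03, 0, 0, 0]
    - [1, 0.01, 0.91, -0.04, 0, 0, 0]
    - [1, 0, 0, 0, 0, 0, 0]

```text
clock: 18.7
ee_pos: [527.4, -29.7, 6.5]
eef_rot: [-0.008, 0.987, 0.055, 0.151]
ft_force: [1.4, 0.4, -0.8]
gripper_width: 0.4
grasp_force: 0.0
```

Request:
move_arm:
  commands:
    - [1, 0.05, 0, -0.01, 0, 0.25, 0]
    - [1, 0.05, 0, -0.01, 0, 0.25, 0]
    - [1, 0.05, 0, -0.01, 0, 0.25, 0]
    - [1, 0.05, 0, -0.01, 0, 0.25, 0]
    - [1, 0.05, 0, -0.01, 0, 0.25, 0]
    - [1, 0.05, 0, -0.01, 0, 0.25, 0]
    - [1, 0.05, 0, 0, 0, 0.25, 0]
    - [1, 0.05, 0, 0, 0, 0.25, 0]

```text
clock: 19.7
ee_pos: [533.1, -26.2, 10.1]
eef_rot: [-0.015, 0.968, 0.055, 0.243]
ft_force: [0.2, 0.2, -0.5]
gripper_width: 0.2
grasp_force: 0.0
```

Run:
```python
from h import *
inlay();plan([(n2w(-75,-46,7),NY,.5),(n2w(-15,-46,6),NY,.5)],1)
```

```text
tcp [-71.9 -44.5  10.1] F [ 0.2  0.2 -0.5] q [-0.3   0.61  2.21  2.14  0.23 -0.95]
[218, 49, 40, 69, 2316] [[-10.6, 18.5], [39.4, 19.6], [37.0, -2.7], [-12.4, -2.4]]
[[1.0,-0.19,0.07,0.07,-0.03,0.07,0],[1.0,0.65,0,0.37,0,0,0],[1.0,0.65,0,0.37,0,0,0],[1.0,0.65,0,0.37,0,0,0],[1.0,0.66,0,0.37,0,0,0]]
```

The bar reads x ≈ 14, y ≈ 8.3. Now in beside it.

Request:
move_arm:
  commands:
    - [1, -0.19, 0.07, 0.07, -0.03, 0.07, 0]
    - [1, 0.65, 0, 0.37, 0, 0, 0]
    - [1, 0.65, 0, 0.37, 0, 0, 0]
    - [1, 0.65, 0, 0.37, 0, 0, 0]
    - [1, 0.66, 0, 0.37, 0, 0, 0]
    - [1, 0, 0, 0, 0, 0, 0]

```text
clock: 20.5
ee_pos: [591.2, -21.1, 6.3]
eef_rot: [-0.014, 0.967, 0.056, 0.247]
ft_force: [-0.4, 0.1, -0.9]
gripper_width: 0.3
grasp_force: 0.0
```

Run:
```python
from h import *
inlay();plan([(n2w(-15,-46,6),NY,.5),(n2w(-15,-28,6),NY,.5)],1)
```

```text
tcp [-13.6 -46.    6.3] F [-0.4  0.1 -0.9] q [-0.25  0.63  2.07  1.78  0.17 -0.53]
[[1.0,-0.02,0,0,0,0.01,0.01],[1.0,0,-0.9,0,0,0,0]]
```

Request:
move_arm:
  commands:
    - [1, 0, -0.3, 0, 0, 0, 0]
    - [1, 0, -0.3, 0, 0, 0, 0]
    - [1, 0, -0.3, 0, 0, 0, 0]
    - [1, 0, -0.2, 0, 0, 0, 0]
    - [1, 0, 0, 0, 0, 0, 0]

```text
clock: 21.18
ee_pos: [587.8, 0.6, 6.2]
eef_rot: [-0.014, 0.967, 0.055, 0.247]
ft_force: [-0.0, -0.3, 0.6]
gripper_width: 0.3
grasp_force: 0.0
```

Run:
```python
from h import *
inlay();plan([(n2w(-15,-20,6),NY,.5)],1)
```

```text
tcp [-14.5 -24.    6.2] F [-0.  -0.3  0.6] q [-0.2   0.63  2.09  1.91  0.16 -0.62]
[[1.0,-0.03,-0.21,-0.01,0,0.01,0]]
```

Request:
move_arm:
  commands:
    - [1, 0, -0.1, 0, 0, 0, 0]
    - [1, 0, -0.1, 0, 0, 0, 0]
    - [1, 0, 0, 0, 0, 0, 0]

```text
clock: 21.6
ee_pos: [587.4, 4.2, 6.1]
eef_rot: [-0.014, 0.967, 0.055, 0.247]
ft_force: [0.1, -0.4, -0.2]
gripper_width: 0.2
grasp_force: 0.1
```

Request:
move_arm:
  commands:
    - [1, 0, -0.1, 0, 0, 0, 0]
    - [1, 0, 0, 0, 0, 0, 0]

```text
clock: 21.85
ee_pos: [587.2, 6.2, 6.1]
eef_rot: [-0.014, 0.967, 0.055, 0.247]
ft_force: [0.1, -0.7, -0.8]
gripper_width: 0.4
grasp_force: 0.1
```

Request:
move_arm:
  commands:
    - [1, 0, -0.1, 0, 0, 0, 0]
    - [1, 0, 0, 0, 0, 0, 0]

```text
clock: 22.1
ee_pos: [587.0, 7.3, 6.3]
eef_rot: [-0.013, 0.967, 0.054, 0.247]
ft_force: [-0.9, -8.0, 2.7]
gripper_width: -0.1
grasp_force: 4.1
```

Request:
move_arm:
  commands:
    - [1, 0, -0.05, 0, 0, 0, 0]
    - [1, 0, 0, 0, 0, 0, 0]

```text
clock: 22.35
ee_pos: [587.0, 7.6, 6.3]
eef_rot: [-0.013, 0.968, 0.054, 0.247]
ft_force: [-1.8, -13.1, 5.9]
gripper_width: 0.4
grasp_force: 7.2
```

Run:
```python
from h import *
inlay()
s=robot.state();print(s['ft_torque'])
plan([(n2w(-15,-46,7),NY,.5),(n2w(-75,-46,9),NY,.5)],1)
```

```text
tcp [-14.5 -17.    6.3] F [ -1.8 -13.1   5.9] q [-0.18  0.63  2.09  1.97  0.15 -0.66]
[-2.19200165  0.31543256 -1.10053469]
[[1.0,0,0.73,-0.02,0.01,0,-0.01],[1.0,-0.01,0.72,-0.02,0.02,0.01,0],[1.0,-0.65,0,-0.38,0,0,0],[1.0,-0.64,0,-0.38,0,0,0],[1.0,-0.65,0,-0.38,0,0,0],[1.0,-0.64,0,-0.38,0,0,0]]
```

Stiff contact at 13 N means the bar is against the side pins. Now retreat and measure the bar.

Request:
move_arm:
  commands:
    - [1, 0, 0.4, 0, 0, 0, 0]
    - [1, 0, 0.5, -0.02, 0, 0, 0]
    - [1, 0, 0.5, -0.02, 0, 0, 0]
    - [1, -0.65, 0, -0.38, 0, 0, 0]
    - [1, -0.65, 0, -0.38, 0, 0, 0]
    - [1, -0.65, 0, -0.38, 0, 0, 0]
    - [1, -0.65, 0, -0.38, 0, 0, 0]
    - [1, 0, 0, 0, 0, 0, 0]

```text
clock: 23.4
ee_pos: [529.1, -25.6, 8.5]
eef_rot: [-0.014, 0.968, 0.054, 0.246]
ft_force: [0.7, 0.0, -0.3]
gripper_width: 0.3
grasp_force: 0.0
```

Run:
```python
from h import *
inlay()
# refine nest in same image: print row scans on right floor edge
st=robot.state();c=cam('wrist',st);im=robot.read_camera('wrist');cv2.imwrite('pics/w8.png',im)
g=cv2.GaussianBlur(cv2.cvtColor(im,cv2.COLOR_BGR2GRAY),(3,3),0).astype(int)
for x in(-105,-90,-75,-60,-50):
    for y0,z in ((-75,12),):
        ys=np.arange(-95,-55,.5);uv=proj(c,[n2w(x,y,z) for y in ys]);v=[g[int(round(b)),int(round(a))] if 0<=a<640 and 0<=b<400 else -1 for a,b in uv]
        d=np.diff(v);k=np.argmax(np.abs(d));print(x,ys[k],d[k],v[::8])
```

```text
tcp [-75.8 -43.3   8.5] F [ 0.7  0.  -0.3] q [-0.3   0.61  2.22  2.24  0.25 -1.05]
[215, 43, 42, 69, 2294] [[-10.6, 21.1], [40.1, 20.6], [36.7, -1.7], [-13.4, 0.4]]
-105 -87.0 1 [np.int64(74), np.int64(74), np.int64(74), np.int64(74), np.int64(74), np.int64(75), np.int64(75), np.int64(75), np.int64(74), np.int64(75)]
-90 -94.5 1 [np.int64(59), np.int64(59), np.int64(60), np.int64(59), np.int64(59), np.int64(59), np.int64(59), np.int64(60), np.int64(60), np.int64(59)]
-75 -74.5 64 [np.int64(43), np.int64(44), np.int64(43), np.int64(44), np.int64(44), np.int64(104), np.int64(243), np.int64(244), np.int64(245), np.int64(244)]
-60 -74.5 63 [np.int64(43), np.int64(43), np.int64(43), np.int64(44), np.int64(43), np.int64(71), np.int64(243), np.int64(242), np.int64(243), np.int64(244)]
-50 -75.0 67 [np.int64(43), np.int64(43), np.int64(43), np.int64(43), np.int64(43), np.int64(112), np.int64(245), np.int64(244), np.int64(243), np.int64(243)]
```

The plate edge matches the nest estimate (-75), but the inlay reads y ≈ 10 rather than 15. I'll measure the bar edges, pin and plate edges more carefully by line scans.

Run:
```python
from h import *
st=robot.state();c=cam('wrist',st);im=cv2.imread('pics/w8.png');g=cv2.GaussianBlur(cv2.cvtColor(im,cv2.COLOR_BGR2GRAY),(3,3),0).astype(float)
def scan(f,rng,name):
    t=np.arange(*rng,.5);uv=proj(c,[n2w(*f(a)) for a in t]).astype(np.float32)
    v=cv2.remap(g.astype(np.float32),uv[:,0][None],uv[:,1][None],1)[0];d=np.gradient(v)
    pk=[(float(t[i]),int(d[i]),uv[i].astype(int).tolist()) for i in range(2,len(t)-2) if abs(d[i])>5 and abs(d[i])==max(abs(d[i-2:i+3]))]
    print(name,pk)
for x in (-36,-30,-22): scan(lambda y:(x,y,36),(-15,50),f'bar y @x{x}')
scan(lambda x:(x,10,36),(-60,10),'bar x @y10')
for x in (-36,-32,-28): scan(lambda y:(x,y,30),(25,60),f'pin y@x{x}')
scan(lambda x:(x,41,30),(-55,-10),'pin x@y41')
for x in (-70,-50,-30): scan(lambda y:(x,y,12),(50,90),f'plate left@x{x}');scan(lambda y:(x,y,12),(-90,-60),f'plate right@x{x}')
cs,_=cv2.findContours(((lambda h:((h[...,0]>15)&(h[...,0]<35)&(h[...,1]>110)&(h[...,2]>90)).astype(np.uint8))(cv2.cvtColor(im,40)))[:200],0,2)
q=cv2.approxPolyDP(max(cs,key=cv2.contourArea),4,True).reshape(-1,2);print(q.tolist(),[w2n(p).round(1).tolist()[:2] for p in unproj(c,q,36)])
```

```text
bar y @x-36 [(-12.5, 22, [268, 151]), (-8.0, 12, [260, 151]), (30.5, -22, [194, 151]), (32.5, 8, [191, 152]), (42.5, -13, [174, 152])]
bar y @x-30 [(-12.5, 22, [268, 141]), (-8.5, 13, [261, 141]), (7.0, -34, [235, 142]), (15.5, 36, [221, 142]), (30.5, -24, [195, 142])]
bar y @x-22 [(-13.0, 23, [270, 129]), (-9.0, 12, [263, 129]), (30.0, -24, [198, 129])]
bar x @y10 [(-48.5, 24, [228, 172]), (-41.5, 11, [229, 160]), (-33.0, -36, [230, 146]), (-24.0, 34, [231, 132]), (-17.0, -20, [232, 121]), (-15.5, 20, [232, 119]), (-11.0, -12, [232, 112])]
pin y@x-36 [(33.5, -21, [193, 155]), (35.5, 10, [190, 155]), (45.0, -10, [174, 155])]
pin y@x-32 [(33.0, -23, [195, 149]), (35.0, 10, [191, 149]), (45.5, -11, [174, 149])]
pin y@x-28 [(33.0, -23, [195, 143]), (37.0, 6, [189, 143]), (44.0, -6, [178, 143])]
pin x@y41 [(-42.5, -8, [180, 166]), (-39.0, 15, [180, 160]), (-27.5, -11, [182, 142])]
plate left@x-70 [(73.5, -24, [137, 216])]
plate right@x-70 [(-74.5, 45, [372, 217])]
plate left@x-50 [(73.5, -21, [141, 186])]
plate right@x-50 [(-75.0, 48, [371, 186])]
plate left@x-30 [(52.5, -9, [176, 156]), (73.5, -22, [145, 157])]
plate right@x-30 [(-75.0, 47, [370, 156])]
[[225, 44], [215, 112], [249, 112], [256, 45]] [[38.1, 18.9], [-10.4, 20.8], [-10.6, 0.2], [36.9, -1.2]]
```

Run:
```python
from h import *
c=cam('wrist',{'ee_pos':np.array([490.5,21.8,47.6]),'eef_rot':np.array([-.009,.987,.056,.149])});im=cv2.imread('pics/w7.png')
g=cv2.GaussianBlur(cv2.cvtColor(im,cv2.COLOR_BGR2GRAY),(3,3),0).astype(np.float32)
def scan(f,rng,name):
    t=np.arange(*rng,.5);uv=proj(c,[n2w(*f(a)) for a in t]).astype(np.float32)
    v=cv2.remap(g,uv[:,0][None],uv[:,1][None],1)[0];print(name,uv[0].round(),uv[-1].round(),v.astype(int).tolist())
for x,z in ((-32,30),(-33.5,16),(-37,16),(-41,14),(-50,12)): scan(lambda y:(x,y,z),(24,56),f'x{x} z{z} y24-56')
scan(lambda x:(x,41,16),(-50,-15),'x scan -50..-15 y41')
```

```text
x-32 z30 y24-56 [299. 112.] [254. 113.] [237, 237, 237, 237, 236, 233, 228, 215, 196, 171, 152, 140, 134, 132, 129, 123, 115, 106, 100, 98, 102, 119, 139, 158, 173, 179, 183, 185, 186, 186, 186, 186, 186, 186, 187, 188, 189, 189, 189, 187, 185, 181, 175, 166, 155, 145, 139, 137, 136, 136, 137, 138, 138, 138, 138, 138, 138, 139, 139, 139, 139, 138, 138, 138]
x-33.5 z16 y24-56 [301. 120.] [258. 120.] [237, 237, 237, 238, 238, 238, 237, 235, 230, 220, 204, 183, 161, 140, 124, 108, 96, 87, 86, 88, 93, 101, 109, 118, 123, 128, 132, 140, 149, 160, 170, 179, 187, 190, 192, 192, 192, 191, 189, 188, 185, 182, 179, 173, 163, 150, 133, 117, 104, 102, 105, 115, 126, 132, 136, 136, 137, 137, 137, 138, 138, 138, 138, 137]
x-37 z16 y24-56 [301. 125.] [258. 125.] [238, 238, 238, 238, 238, 238, 237, 235, 230, 220, 205, 183, 163, 145, 133, 122, 109, 96, 88, 85, 85, 88, 92, 96, 103, 110, 117, 121, 124, 125, 127, 127, 127, 128, 128, 127, 127, 126, 125, 122, 116, 110, 103, 97, 92, 89, 90, 94, 102, 113, 123, 131, 134, 136, 137, 137, 136, 136, 136, 136, 137, 137, 137, 137]
x-41 z14 y24-56 [301. 131.] [258.
[... 363 characters left out ...]
, 237, 237, 238, 238, 237, 236, 232, 226, 213, 195, 174, 156, 145, 139, 137, 137, 137, 137, 137, 137, 137, 137, 138, 138, 138, 138, 138, 139, 139, 139, 139, 139, 139, 139, 139, 139, 139, 139, 139, 139, 139, 139, 139, 139, 139, 139, 139, 139, 139, 138, 138, 137, 137, 137, 137, 137, 136, 136, 136, 136, 136, 136]
x scan -50..-15 y41 [277. 142.] [278.  96.] [139, 139, 139, 139, 139, 138, 138, 138, 138, 138, 137, 136, 135, 128, 118, 104, 93, 85, 85, 87, 91, 97, 105, 114, 121, 125, 128, 129, 134, 142, 154, 169, 182, 192, 195, 197, 196, 195, 193, 191, 190, 188, 188, 187, 186, 186, 185, 184, 184, 183, 182, 179, 171, 162, 152, 145, 140, 138, 138, 138, 138, 138, 137, 137, 137, 137, 137, 137, 136, 136]
```

The collar's inner edge images at about y 31.5, close to where the bar stopped, but the push point was also too far towards the mouth. I'll push again deeper, near the middle between the pins, with tilt 0.62. That also keeps joint 5 off its limit.

Run:
```python
from h import *
plan([(n2w(-72,-43,11),NY,.62),(n2w(8,-43,9),NY,.62)],1)
```

```text
[[1.0,0.08,-0.01,-0.02,0,0.6,0],[1.0,0.08,-0.02,-0.02,0,0.6,0],[1.0,0.64,0,0.48,0,0,0],[1.0,0.64,0,0.48,0,0,0],[1.0,0.64,0,0.48,0,0,0],[1.0,0.64,0,0.48,0,0,0],[1.0,0.64,0,0.49,0,0,0]]
```

Request:
move_arm:
  commands:
    - [1, 0.04, -0.01, -0.01, 0, 0.3, 0]
    - [1, 0.04, -0.01, -0.01, 0, 0.3, 0]
    - [1, 0.04, -0.01, -0.01, 0, 0.3, 0]
    - [1, 0.04, 0, -0.01, 0, 0.3, 0]
    - [1, 0, 0, 0, 0, 0, 0]

```text
clock: 24.12
ee_pos: [532.2, -24.5, 10.5]
eef_rot: [-0.018, 0.951, 0.054, 0.304]
ft_force: [0.3, -0.4, -0.4]
gripper_width: 0.7
grasp_force: 0.0
```

Request:
move_arm:
  commands:
    - [1, 0.64, 0, 0.48, 0, 0, 0]
    - [1, 0.64, 0, 0.48, 0, 0, 0]
    - [1, 0.64, 0, 0.48, 0, 0, 0]
    - [1, 0.64, 0, 0.48, 0, 0, 0]
    - [1, 0.64, 0, 0.49, 0, 0, 0]
    - [1, 0, 0, 0, 0, 0, 0]

```text
clock: 24.88
ee_pos: [613.3, -15.5, 9.5]
eef_rot: [-0.017, 0.951, 0.054, 0.305]
ft_force: [0.2, 0.7, -0.5]
gripper_width: 0.7
grasp_force: 0.0
```

Run:
```python
from h import *
inlay();plan([(n2w(8,-24,8.5),NY,.62)],1)
```

```text
tcp [  8.9 -42.9   9.5] F [ 0.2  0.7 -0.5] q [-0.25  0.68  2.13  2.43  0.33 -1.19]
[[1.0,-0.01,-0.94,0.03,0,0,0.01]]
```

Request:
move_arm:
  commands:
    - [1, 0, -0.3, 0.01, 0, 0, 0]
    - [1, 0, -0.3, 0.01, 0, 0, 0]
    - [1, 0, -0.3, 0.01, 0, 0, 0]
    - [1, 0, -0.1, 0, 0, 0, 0]
    - [1, 0, -0.1, 0, 0, 0, 0]
    - [1, 0, 0, 0, 0, 0, 0]

```text
clock: 25.68
ee_pos: [609.5, 6.3, 8.4]
eef_rot: [-0.017, 0.951, 0.054, 0.304]
ft_force: [0.0, -0.7, -0.2]
gripper_width: 0.3
grasp_force: 0.0
```

Request:
move_arm:
  commands:
    - [1, 0, -0.1, 0, 0, 0, 0]
    - [1, 0, 0, 0, 0, 0, 0]

```text
clock: 25.92
ee_pos: [609.3, 8.3, 8.4]
eef_rot: [-0.017, 0.951, 0.054, 0.304]
ft_force: [-0.5, -0.2, -0.2]
gripper_width: 0.3
grasp_force: 0.0
```

Request:
move_arm:
  commands:
    - [1, 0, -0.1, 0, 0, 0, 0]
    - [1, 0, 0, 0, 0, 0, 0]

```text
clock: 26.18
ee_pos: [610.0, 9.5, 8.9]
eef_rot: [-0.017, 0.951, 0.053, 0.305]
ft_force: [0.9, -8.7, 3.6]
gripper_width: 0.6
grasp_force: 4.6
```

Request:
move_arm:
  commands:
    - [1, 0, -0.1, 0, 0, 0, 0]
    - [1, 0, 0, 0, 0, 0, 0]

```text
clock: 26.42
ee_pos: [610.1, 10.2, 9.3]
eef_rot: [-0.016, 0.951, 0.052, 0.305]
ft_force: [-3.0, -25.5, 11.4]
gripper_width: 0.5
grasp_force: 13.2
```

```bash
cat > m.py <<'E'
from h import *
st=robot.state();c=cam('wrist',st);im=robot.read_camera('wrist');cv2.imwrite('pics/m%d.png'%(st['clock']*100),im)
print('tcp',w2n(st['ee_pos']).round(1),'F',st['ft_force'].round(1))
g=cv2.GaussianBlur(cv2.cvtColor(im,cv2.COLOR_BGR2GRAY),(3,3),0).astype(np.float32)
def scan(f,rng,name,th=5):
    t=np.arange(*rng,.25);uv=proj(c,[n2w(*f(a)) for a in t]).astype(np.float32)
    v=cv2.remap(g,uv[:,0][None],uv[:,1][None],1)[0];d=np.gradient(v)
    print(name,[(float(t[i]),int(d[i])) for i in range(4,len(t)-4) if abs(d[i])>th and abs(d[i])==max(abs(d[i-4:i+5]))])
for x in (-36,-28,-20): scan(lambda y:(x,y,36),(-15,40),f'bar y @x{x}')
scan(lambda x:(x,16,36),(-55,-36),'bar x @y16')
for x in (-36,-32,-28): scan(lambda y:(x,y,30),(25,60),f'pin y@x{x}',3)
scan(lambda x:(x,41,30),(-55,-10),'pin x@y41',3)
for x in (-70,-50): scan(lambda y:(x,y,12),(60,90),f'plate left@x{x}');scan(lambda y:(x,y,12),(-90,-60),f'plate right@x{x}')
h=cv2.cvtColor(im,40);m=((h[...,0]>15)&(h[...,0]<35)&(h[...,1]>110)&(h[...,2]>90)).astype(np.uint8)
cs,_=cv2.findContours(m[:200],0,2)
if cs:
    q=cv2.approxPolyDP(max(cs,key=cv2.contourArea),4,True).reshape(-1,2);print(q.tolist(),[w2n(p).round(1).tolist()[:2] for p in unproj(c,q,36)])
E
python3 -c "
from h import *
s=robot.state();print(s['ft_torque'],s['qpos'].round(2));plan([(n2w(8,-42,9),NY,.62),(n2w(-72,-42,11),NY,.62)],1)"
```

```text
[-3.69200798 -0.38106211 -2.34651288] [-0.19  0.68  2.14  2.58  0.32 -1.27]
[[1.0,-0.02,0.63,0,0.01,-0.01,-0.02],[1.0,-0.01,0.62,-0.01,0.02,0,-0.01],[1.0,-0.64,0,-0.48,0,0,0],[1.0,-0.64,0,-0.48,0,0,0],[1.0,-0.64,0,-0.48,0,0,0],[1.0,-0.64,0,-0.48,0,0,0],[1.0,-0.64,0,-0.48,0,0,0]]
```

Request:
move_arm:
  commands:
    - [1, 0, 0.4, 0, 0, 0, 0]
    - [1, 0, 0.4, 0, 0, 0, 0]
    - [1, 0, 0.45, 0, 0, 0, 0]
    - [1, -0.64, 0, -0.48, 0, 0, 0]
    - [1, -0.64, 0, -0.48, 0, 0, 0]
    - [1, -0.64, 0, -0.48, 0, 0, 0]
    - [1, -0.64, 0, -0.48, 0, 0, 0]
    - [1, -0.64, 0, -0.48, 0, 0, 0]

```text
clock: 27.42
ee_pos: [531.9, -21.8, 10.5]
eef_rot: [-0.017, 0.951, 0.054, 0.304]
ft_force: [-0.3, 1.1, -0.2]
gripper_width: 0.6
grasp_force: 0.0
```

```bash
python3 m.py
```

```text
tcp [-72.6 -39.9  10.5] F [-0.3  1.1 -0.2]
bar y @x-36 [(-12.0, 12), (-8.5, 6), (30.75, -14), (32.5, 6)]
bar y @x-28 [(-12.25, 12), (-8.5, 6), (6.75, -19), (16.5, 18), (30.5, -14)]
bar y @x-20 [(-12.5, 11), (-8.75, 6), (30.5, -13)]
bar x @y16 [(-51.5, 14)]
pin y@x-36 [(33.25, -11), (35.25, 4), (45.25, -5)]
pin y@x-32 [(33.25, -13), (35.25, 6), (45.25, -4)]
pin y@x-28 [(33.25, -14)]
pin x@y41 [(-45.5, -4), (-41.0, 5), (-28.0, -5)]
plate left@x-70 [(74.0, -10)]
plate right@x-70 [(-74.5, 24)]
plate left@x-50 [(73.25, -11)]
plate right@x-50 [(-75.0, 23)]
[[263, 59], [233, 59], [225, 118], [257, 117]] [[36.8, 0.5], [37.1, 21.2], [-10.6, 21.1], [-10.1, 1.0]]
```

```bash
ls pics
python3 - <<'E'
from h import *
st=robot.state();c=cam('wrist',st);p,R=cur(st)
im=cv2.imread([__import__('glob').glob('pics/m27*.png')][0][0]);g=cv2.GaussianBlur(cv2.cvtColor(im,6),(3,3),0).astype(np.float32)
for dx in (6,14):
  for dz in (-15,-20,-25,-32,-40):
    t=np.arange(-30,30,1.);uv=proj(c,[p+R.apply([dx,a,dz]) for a in t]).astype(np.float32)
    v=cv2.remap(g,uv[:,0][None],uv[:,1][None],1)[0];print(dx,dz,uv[30].round(),v.astype(int).tolist())
E
```

```text
a.png
b.png
c6.png
m2742.png
s4.png
s5.png
side0.png
top0.png
w1.png
w2.png
w3.png
w5.png
w7.png
w8.png
6 -15 [322. 224.] [79, 78, 78, 78, 79, 80, 80, 81, 79, 78, 78, 78, 79, 79, 79, 78, 77, 80, 99, 121, 127, 128, 128, 128, 128, 118, 83, 52, 50, 75, 107, 74, 51, 53, 80, 118, 127, 128, 128, 128, 128, 137, 181, 229, 238, 239, 239, 240, 240, 240, 240, 240, 240, 240, 240, 240, 240, 239, 239, 239]
6 -20 [322. 227.] [79, 80, 80, 79, 79, 79, 79, 80, 79, 78, 78, 81, 98, 112, 108, 94, 88, 91, 111, 126, 128, 128, 127, 127, 128, 118, 81, 52, 50, 74, 107, 74, 50, 53, 80, 118, 127, 127, 128, 128, 128, 128, 152, 208, 237, 239, 240, 240, 240, 240, 240, 240, 240, 240, 240, 240, 239, 239, 238, 237]
6 -25 [322. 230.] [105, 107, 107, 106, 105, 96, 76, 71, 71, 71, 69, 71, 85, 116, 125, 124, 120, 106, 99, 101, 101, 102, 104, 114, 125, 119, 81, 52, 50, 72, 107, 73, 50, 52, 79, 118, 125, 114, 102, 101, 100, 100, 108, 152, 184, 187, 187, 187, 187, 188, 190, 190, 190, 189, 188, 188, 187, 187, 186, 179]
6 -32 [322. 235.] [59, 59, 59, 59, 59, 59, 59, 59, 59, 60, 59, 59, 59, 60, 59, 59, 59, 59, 60, 60, 59, 59, 
[... 1184 characters left out ...]
29, 133, 160, 214, 236, 238, 238, 238, 238, 238, 239, 238, 239, 239, 239, 240, 240, 240, 240, 239, 239, 236, 214]
14 -32 [322. 220.] [78, 78, 78, 79, 78, 78, 78, 79, 80, 80, 79, 77, 78, 78, 78, 79, 79, 77, 77, 80, 102, 124, 128, 128, 128, 126, 105, 62, 50, 70, 107, 71, 50, 58, 103, 126, 128, 128, 128, 131, 169, 224, 238, 238, 238, 239, 239, 239, 239, 239, 239, 240, 240, 240, 240, 240, 239, 237, 216, 124]
14 -40 [322. 226.] [79, 78, 78, 77, 79, 78, 78, 79, 79, 80, 79, 79, 78, 78, 82, 86, 84, 79, 79, 92, 119, 127, 128, 128, 128, 126, 106, 61, 50, 68, 107, 70, 49, 60, 103, 126, 127, 128, 128, 128, 139, 195, 235, 239, 240, 240, 240, 240, 240, 240, 240, 240, 240, 239, 239, 238, 235, 206, 100, 42]
```

The bar is parallel now but reads y ≈ 11 with a gap to the pin. I'll look straight down the gap from y ≈ +32 to settle the real distance.

Run:
```python
from h import *
plan([(n2w(-105,-38,65),NY,.3),(n2w(-105,32,65),NY,.3)],1)
```

```text
[[1.0,0.09,-0.02,-0.78,0,-0.79,0],[1.0,0.03,-0.02,-0.78,0,-0.8,0],[1.0,-0.04,-0.02,-0.78,0,-0.79,0],[1.0,-0.09,-0.01,-0.78,-0.01,-0.8,-0.01],[1.0,0,-0.88,0,0,0,0],[1.0,0,-0.87,0,0,0,0],[1.0,0,-0.88,0,0,0,0],[1.0,0,-0.87,0,0,0,0]]
```

Request:
move_arm:
  commands:
    - [1, 0.05, -0.01, -0.5, 0, -0.5, 0]
    - [1, 0.03, -0.01, -0.5, 0, -0.5, 0]
    - [1, 0.01, -0.01, -0.5, 0, -0.5, 0]
    - [1, 0, -0.01, -0.5, 0, -0.5, 0]
    - [1, -0.05, -0.01, -0.5, 0, -0.5, 0]
    - [1, -0.08, -0.01, -0.62, 0, -0.69, 0]
    - [1, 0, 0, 0, 0, 0, 0]

```text
clock: 28.35
ee_pos: [515.3, -4.6, 42.7]
eef_rot: [-0.036, 0.974, 0.062, 0.217]
ft_force: [-0.4, -0.1, 0.5]
gripper_width: 0.6
grasp_force: 0.0
```

Request:
move_arm:
  commands:
    - [1, 0, -0.88, 0, 0, 0, 0]
    - [1, 0, -0.87, 0, 0, 0, 0]
    - [1, 0, -0.88, 0, 0, 0, 0]
    - [1, 0, -0.87, 0, 0, 0, 0]
    - [1, 0, 0, 0, 0, 0, 0]

```text
clock: 28.98
ee_pos: [504.5, 65.6, 45.0]
eef_rot: [-0.037, 0.974, 0.062, 0.216]
ft_force: [-0.5, 0.2, -1.8]
gripper_width: 0.7
grasp_force: 0.0
```

```bash
python3 m.py
python3 - <<'E'
from h import *
import glob
st=robot.state();c=cam('wrist',st);f=sorted(glob.glob('pics/m*.png'))[-1];im=cv2.imread(f);g=cv2.cvtColor(im,6).astype(np.float32)
for x,z in ((-38,36),(-33,36),(-28,36),(-33,30),(-33,16),(-37,16)):
    t=np.arange(24,54,1.);uv=proj(c,[n2w(x,a,z) for a in t]).astype(np.float32)
    print(x,z,uv[0].round(),cv2.remap(g,uv[:,0][None],uv[:,1][None],1)[0].astype(int).tolist())
E
```

```text
tcp [-89.9  50.   45. ] F [-0.5  0.2 -1.8]
bar y @x-36 [(-8.0, 17), (32.25, -10), (35.25, 11)]
bar y @x-28 [(-8.0, 17), (7.25, -17), (16.25, 18), (31.75, -9)]
bar y @x-20 [(-8.0, 18), (31.5, -9)]
bar x @y16 [(-47.5, 12), (-41.5, 5)]
pin y@x-36 [(32.25, -12), (35.0, 10), (46.25, -10), (49.0, 6)]
pin y@x-32 [(31.5, -8), (35.25, 6), (45.75, -6)]
pin y@x-28 [(31.5, -8)]
pin x@y41 [(-47.0, -6), (-42.5, 5), (-39.0, 6), (-28.0, -5)]
plate left@x-70 [(74.75, -11)]
plate right@x-70 [(-73.75, 21)]
plate left@x-50 [(74.0, -11)]
plate right@x-50 [(-74.25, 22)]
[[367, 52], [367, 113], [396, 113], [395, 52]] [[37.3, 21.0], [-10.5, 21.3], [-10.3, 1.2], [37.4, 0.7]]
-38 36 [362. 151.] [235, 235, 235, 235, 235, 232, 222, 186, 132, 94, 105, 145, 177, 190, 192, 191, 191, 191, 190, 188, 174, 138, 97, 90, 119, 138, 141, 140, 142, 142]
-33 36 [362. 144.] [235, 235, 234, 235, 235, 232, 219, 184, 151, 139, 141, 162, 181, 186, 186, 186, 188, 191, 191, 188, 180, 157, 140, 140, 141, 140, 142, 142, 143, 142]
-28 36 [362. 137.] [234, 235, 234, 235, 235, 232, 219, 182, 149, 138, 138, 139, 139, 140, 141, 141, 142, 142, 142, 142, 141, 141, 139, 141, 141, 141, 141, 140, 140, 140]
-33 30 [361. 147.] [236, 235, 235, 235, 234, 230, 215, 177, 142, 117, 129, 173, 185, 186, 186, 187, 188, 187, 190, 192, 189, 172, 126, 121, 136, 141, 141, 142, 142, 142]
-33 16 [360. 153.] [232, 232, 232, 233, 230, 222, 192, 140, 97, 87, 111, 137, 155, 175, 186, 189, 189, 187, 182, 171, 153, 132, 105, 88, 91, 117, 137, 139, 141, 141]
-37 16 [360. 158.] [184, 184, 183, 183, 184, 183, 175, 155, 114, 87, 86, 92, 112, 132, 139, 139, 137, 137, 135, 128, 112, 93, 86, 88, 112, 136, 140, 140, 140, 140]
```

The straight-down view gives bar edge 31.6, pin 35–46 and pin collar edge about 31.6. So the bar rests at the collar line, about 3 mm short of the pins. I'll push low on the near end and measure while pushing.

Run:
```python
from h import *
plan([(n2w(-85,-38,40),NY,.3),(n2w(-75,-38,1),NY,.3),(n2w(-42,-38,0.5),NY,.3)],1)
```

```text
[[1.0,0.02,0.88,0.02,-0.1,-0.28,0.01],[1.0,0.02,0.87,0.03,-0.1,-0.28,0.01],[1.0,0.02,0.88,0.04,-0.1,-0.28,0.01],[1.0,0.03,0.87,0.05,-0.1,-0.28,0.01],[1.0,0.02,0.88,0.05,-0.1,-0.27,0.01],[1.0,-0.03,0,0.67,0,0,0],[1.0,-0.03,0,0.67,0,0,0],[1.0,-0.04,0,0.67,0,0,0]]
[[1.0,0.79,0,0.26,0,0,0],[1.0,0.78,0,0.25,0,0,0]]
```

Request:
move_arm:
  commands:
    - [1, 0.02, 0.88, 0.02, -0.1, -0.28, 0.01]
    - [1, 0.02, 0.87, 0.03, -0.1, -0.28, 0.01]
    - [1, 0.02, 0.88, 0.04, -0.1, -0.28, 0.01]
    - [1, 0.03, 0.87, 0.05, -0.1, -0.28, 0.01]
    - [1, 0.02, 0.88, 0.05, -0.1, -0.27, 0.01]
    - [1, 0, 0, 0, 0, 0, 0]
    - [1, -0.03, 0, 0.67, 0, 0, 0]
    - [1, -0.03, 0, 0.67, 0, 0, 0]

```text
clock: 30.02
ee_pos: [525.6, -13.4, 13.3]
eef_rot: [-0.012, 0.986, 0.057, 0.154]
ft_force: [0.4, 0.2, 0.3]
gripper_width: 0.6
grasp_force: 0.0
```

Run:
```python
from h import *
plan([(n2w(-75,-38,2),NY,.3),(n2w(-42,-38,1),NY,.3),(n2w(-42,-25,1),NY,.3)],1)
```

```text
[[1.0,-0.04,0.36,0.58,-0.07,-0.1,0],[1.0,0.78,0,0.27,0,0,0],[1.0,0.79,0,0.27,0,0,0],[1.0,0,-0.65,0,0,0,0]]
```

Request:
move_arm:
  commands:
    - [1, -0.04, 0.36, 0.58, -0.07, -0.1, 0]
    - [1, 0.78, 0, 0.27, 0, 0, 0]
    - [1, 0.79, 0, 0.27, 0, 0, 0]
    - [1, 0, -0.3, 0, 0, 0, 0]
    - [1, 0, -0.35, 0, 0, 0, 0]
    - [1, 0, -0.1, 0, 0, 0, 0]
    - [1, 0, -0.1, 0, 0, 0, 0]
    - [1, 0, 0, 0, 0, 0, 0]

```text
clock: 31.02
ee_pos: [560.5, 0.2, 2.0]
eef_rot: [-0.008, 0.987, 0.056, 0.149]
ft_force: [0.1, 0.0, 0.5]
gripper_width: 0.4
grasp_force: 0.0
```

Request:
move_arm:
  commands:
    - [1, 0, -0.1, 0, 0, 0, 0]
    - [1, 0, 0, 0, 0, 0, 0]

```text
clock: 31.28
ee_pos: [560.3, 2.2, 2.0]
eef_rot: [-0.008, 0.987, 0.056, 0.149]
ft_force: [-1.5, 0.9, 0.4]
gripper_width: 0.4
grasp_force: 0.0
```

```bash
python3 m.py
```

```text
tcp [-41.6 -19.3   2. ] F [-1.5  0.9  0.4]
bar y @x-36 []
bar y @x-28 []
bar y @x-20 []
bar x @y16 [(-48.25, 16)]
pin y@x-36 []
pin y@x-32 []
pin y@x-28 []
pin x@y41 [(-48.25, 16)]
plate left@x-70 [(76.5, 10)]
plate right@x-70 []
plate left@x-50 [(63.0, 6)]
plate right@x-50 []
```

Request:
move_arm:
  commands:
    - [1, 0, -0.05, 0, 0, 0, 0]
    - [1, 0, 0, 0, 0, 0, 0]

```text
clock: 31.58
ee_pos: [560.2, 3.2, 1.9]
eef_rot: [-0.008, 0.987, 0.056, 0.149]
ft_force: [0.5, -0.2, -0.6]
gripper_width: 0.6
grasp_force: 0.0
```

Request:
move_arm:
  commands:
    - [1, 0, -0.05, 0, 0, 0, 0]
    - [1, 0, 0, 0, 0, 0, 0]

```text
clock: 31.82
ee_pos: [560.1, 4.2, 2.0]
eef_rot: [-0.008, 0.987, 0.056, 0.149]
ft_force: [-1.0, -0.8, 0.1]
gripper_width: 0.3
grasp_force: 0.0
```

Request:
move_arm:
  commands:
    - [1, 0, -0.05, 0, 0, 0, 0]
    - [1, 0, 0, 0, 0, 0, 0]

```text
clock: 32.08
ee_pos: [560.1, 5.1, 2.0]
eef_rot: [-0.008, 0.987, 0.056, 0.149]
ft_force: [-0.1, -1.4, 0.2]
gripper_width: 0.7
grasp_force: 0.5
```

Request:
move_arm:
  commands:
    - [1, 0, -0.05, 0, 0, 0, 0]
    - [1, 0, 0, 0, 0, 0, 0]

```text
clock: 32.33
ee_pos: [560.1, 5.9, 2.1]
eef_rot: [-0.008, 0.987, 0.056, 0.15]
ft_force: [-0.5, -5.5, 2.7]
gripper_width: 0.2
grasp_force: 2.8
```

Request:
move_arm:
  commands:
    - [1, 0, -0.05, 0, 0, 0, 0]
    - [1, 0, 0, 0, 0, 0, 0]

```text
clock: 32.58
ee_pos: [560.2, 6.6, 2.3]
eef_rot: [-0.008, 0.987, 0.056, 0.15]
ft_force: [-2.7, -10.9, 4.9]
gripper_width: 0.1
grasp_force: 5.8
```

Request:
move_arm:
  commands:
    - [1, 0, -0.05, 0, 0, 0, 0]
    - [1, 0, 0, 0, 0, 0, 0]

```text
clock: 32.83
ee_pos: [560.2, 7.2, 2.4]
eef_rot: [-0.008, 0.987, 0.056, 0.15]
ft_force: [-4.1, -15.9, 8.4]
gripper_width: 0.7
grasp_force: 9.3
```

Request:
move_arm:
  commands:
    - [1, 0, 0.3, 0, 0, 0, 0]
    - [1, 0, 0.5, 0, 0, 0, 0]
    - [1, 0, 0.5, 0, 0, 0, 0]
    - [1, -0.8, 0, -0.4, 0, 0, 0]
    - [1, -0.8, 0, -0.4, 0, 0, 0]
    - [1, -0.6, 0, -0.6, 0, 0, 0]
    - [1, 0, 0, 0, 0, 0, 0]

```text
clock: 33.7
ee_pos: [512.1, -23.7, 16.3]
eef_rot: [-0.008, 0.987, 0.056, 0.149]
ft_force: [-0.0, -0.0, -0.0]
gripper_width: 0.1
grasp_force: 0.0
```

```bash
python3 m.py
```

```text
tcp [-92.5 -39.6  16.3] F [-0. -0. -0.]
bar y @x-36 [(-11.5, 12), (-8.5, 7), (-8.25, 7), (30.75, -13), (32.5, 7)]
bar y @x-28 [(-11.75, 11), (-8.25, 7), (6.75, -21), (16.25, 20), (30.75, -13)]
bar y @x-20 [(-11.75, 11), (-8.25, 7), (30.5, -13)]
bar x @y16 [(-45.5, 11), (-41.25, 7)]
pin y@x-36 [(32.75, -13), (35.25, 6), (45.0, -6)]
pin y@x-32 [(33.0, -14), (34.75, 6), (45.75, -6)]
pin y@x-28 [(33.0, -16), (37.25, 3), (43.0, -3)]
pin x@y41 [(-41.75, -4), (-39.0, 10), (-27.5, -6)]
plate left@x-70 [(74.0, -12)]
plate right@x-70 [(-74.5, 25)]
plate left@x-50 [(73.25, -11)]
plate right@x-50 [(-74.5, 24)]
[[222, 9], [218, 86], [252, 86], [255, 8]] [[37.6, 20.8], [-10.5, 21.6], [-10.7, 1.5], [37.8, 0.8]]
```

The stop is firm at the collars, whatever the push height. One last push centred between the pins will seat both ends evenly. After that I'll close the cover.

Run:
```python
from h import *
plan([(n2w(-72,-42,12),NY,.62),(n2w(16,-42,9),NY,.62)],1)
```

```text
[[1.0,0.22,0.03,0.12,0,0.8,0],[1.0,0.21,0.03,0.14,0,0.8,0],[1.0,0.19,0.03,0.16,0,0.79,0],[1.0,0.18,0.02,0.17,0.01,0.8,0],[1.0,0.7,0,0.54,0,0,0],[1.0,0.7,0,0.53,0,0,0],[1.0,0.7,0,0.54,0,0,0],[1.0,0.7,0,0.53,0,0,0]]
[[1.0,0.7,0,0.54,0,0,0]]
```

Request:
move_arm:
  commands:
    - [1, 0.1, 0.02, 0.07, 0, 0.4, 0]
    - [1, 0.1, 0.02, 0.07, 0, 0.4, 0]
    - [1, 0.1, 0.02, 0.07, 0, 0.4, 0]
    - [1, 0.1, 0.02, 0.07, 0, 0.4, 0]
    - [1, 0.1, 0.02, 0.07, 0, 0.4, 0]
    - [1, 0.1, 0, 0.07, 0, 0.4, 0]
    - [1, 0.1, 0, 0.07, 0, 0.4, 0]
    - [1, 0.1, 0, 0.07, 0, 0.4, 0]

```text
clock: 34.75
ee_pos: [528.1, -13.5, 12.6]
eef_rot: [-0.027, 0.962, 0.057, 0.266]
ft_force: [-0.7, 1.1, -1.0]
gripper_width: 0.5
grasp_force: 0.0
```

Run:
```python
from h import *
p,R=cur();print(w2n(p));plan([(n2w(-66,-42,11.5),NY,.62),(n2w(16,-42,9),NY,.62)],1)
```

```text
[-75.39079809 -31.28637402  12.63208666]
[[1.0,0.37,0.54,0.28,-0.25,0.8,-0.03],[1.0,0.65,0,0.5,0,0,0],[1.0,0.65,0,0.5,0,0,0],[1.0,0.66,0,0.49,0,0,0],[1.0,0.65,0,0.5,0,0,0],[1.0,0.66,0,0.49,0,0,0]]
```

Request:
move_arm:
  commands:
    - [1, 0.1, 0.3, 0.1, -0.12, 0.4, 0]
    - [1, 0.1, 0.24, 0.1, -0.13, 0.4, 0]
    - [1, 0, 0, 0, 0, 0, 0]
    - [1, 0, 0, 0, 0, 0, 0]

```text
clock: 35.25
ee_pos: [534.0, -22.9, 10.9]
eef_rot: [-0.019, 0.951, 0.053, 0.303]
ft_force: [0.4, -0.3, 0.1]
gripper_width: 0.2
grasp_force: 0.0
```

Run:
```python
from h import *
p,R=cur();print(w2n(p));plan([(n2w(16,-42,9),NY,.62),(n2w(16,-22,8.5),NY,.62)],1)
```

```text
[-70.68062145 -41.27575198  10.86409497]
[[1.0,0.7,0.01,0.52,0,0.01,-0.01],[1.0,0.69,0.01,0.52,0,0.01,-0.01],[1.0,0.7,0,0.52,-0.01,0,0],[1.0,0.69,0.01,0.51,0,0.01,-0.01],[1.0,0.7,0,0.52,-0.01,0,0],[1.0,-0.01,-0.5,0.01,0,0,0],[1.0,-0.01,-0.5,0.01,0,0,0]]
```

Request:
move_arm:
  commands:
    - [1, 0.7, 0, 0.52, 0, 0.01, 0]
    - [1, 0.69, 0.01, 0.52, 0, 0.01, 0]
    - [1, 0.7, 0, 0.52, 0, 0, 0]
    - [1, 0.69, 0.01, 0.51, 0, 0.01, 0]
    - [1, 0.7, 0, 0.52, 0, 0, 0]
    - [1, 0, -0.5, 0.01, 0, 0, 0]
    - [1, 0, -0.5, 0.01, 0, 0, 0]
    - [1, 0, 0, 0, 0, 0, 0]

```text
clock: 36.25
ee_pos: [618.1, 6.8, 9.3]
eef_rot: [-0.018, 0.951, 0.053, 0.305]
ft_force: [0.3, 0.0, -0.8]
gripper_width: 0.3
grasp_force: 0.0
```

Request:
move_arm:
  commands:
    - [1, 0, -0.1, 0, 0, 0, 0]
    - [1, 0, -0.1, 0, 0, 0, 0]
    - [1, 0, 0, 0, 0, 0, 0]

```text
clock: 36.62
ee_pos: [617.5, 9.7, 9.0]
eef_rot: [-0.018, 0.951, 0.052, 0.305]
ft_force: [0.1, -4.2, 1.1]
gripper_width: 0.4
grasp_force: 1.9
```

Request:
move_arm:
  commands:
    - [1, 0, -0.1, 0, 0, 0, 0]
    - [1, 0, 0, 0, 0, 0, 0]

```text
clock: 36.88
ee_pos: [617.5, 10.5, 9.2]
eef_rot: [-0.018, 0.951, 0.051, 0.305]
ft_force: [-3.4, -19.6, 9.7]
gripper_width: 0.7
grasp_force: 10.0
```

Request:
move_arm:
  commands:
    - [1, 0, 0.3, 0, 0, 0, 0]
    - [1, 0, 0.5, 0, 0, 0, 0]
    - [1, 0, 0.5, 0, 0, 0, 0]
    - [1, -0.7, 0, -0.52, 0, 0, 0]
    - [1, -0.7, 0, -0.52, 0, 0, 0]
    - [1, -0.7, 0, -0.52, 0, 0, 0]
    - [1, -0.7, 0, -0.52, 0, 0, 0]
    - [1, -0.7, 0, -0.52, 0, 0, 0]

```text
clock: 37.88
ee_pos: [532.8, -23.5, 10.5]
eef_rot: [-0.018, 0.951, 0.053, 0.305]
ft_force: [-0.0, -0.2, -0.7]
gripper_width: 0.3
grasp_force: 0.0
```

```bash
python3 m.py
python3 - <<'E'
from h import *
plan([(n2w(-110,-35,60),NY,.2)],1)
E
```

```text
tcp [-71.9 -41.7  10.5] F [-0.  -0.2 -0.7]
bar y @x-36 [(-12.25, 12), (-8.0, 6), (30.5, -13), (32.5, 6)]
bar y @x-28 [(-12.5, 11), (-8.25, 6), (7.0, -18), (16.25, 19), (30.5, -12)]
bar y @x-20 [(-12.5, 11), (-8.25, 6), (30.75, -11)]
bar x @y16 [(-51.25, 14)]
pin y@x-36 [(33.25, -12), (35.25, 4), (45.0, -5)]
pin y@x-32 [(33.25, -14), (35.0, 6), (45.25, -5)]
pin y@x-28 [(33.0, -13)]
pin x@y41 [(-45.0, -4), (-40.75, 5), (-28.0, -5)]
plate left@x-70 [(73.75, -11)]
plate right@x-70 [(-74.25, 24)]
plate left@x-50 [(73.5, -11)]
plate right@x-50 [(-74.75, 24)]
[[260, 60], [230, 60], [222, 119], [254, 118]] [[36.8, 0.5], [37.3, 21.1], [-10.4, 21.0], [-9.9, 0.8]]
[[1.0,0,-0.06,-0.61,-0.01,-0.84,-0.01],[1.0,-0.05,-0.06,-0.61,0,-0.83,-0.01],[1.0,-0.11,-0.06,-0.61,0,-0.84,-0.01],[1.0,-0.15,-0.07,-0.59,-0.01,-0.83,0],[1.0,-0.21,-0.06,-0.58,0,-0.84,-0.01]]
```

The bar is parallel and unchanged in y, and reads about 14.7 in x. It is released with the cover open. Next, retreat and bring the closed fingers vertical above the tab.

Run:
```python
from h import *
p,R=cur()
plan([(n2w(-120,-35,80),NY,.3)],1)
```

```text
[[1.0,0.03,-0.06,-0.83,0,-0.64,-0.01],[1.0,-0.02,-0.06,-0.84,-0.01,-0.63,-0.01],[1.0,-0.07,-0.07,-0.83,0,-0.64,-0.01],[1.0,-0.13,-0.06,-0.83,-0.01,-0.63,0],[1.0,-0.18,-0.06,-0.81,0,-0.64,-0.01]]
```

Request:
move_arm:
  commands:
    - [1, 0, -0.03, -0.6, 0, -0.4, 0]
    - [1, -0.1, -0.03, -0.6, 0, -0.4, 0]
    - [1, -0.1, -0.03, -0.6, 0, -0.4, 0]
    - [1, -0.1, -0.03, -0.6, 0, -0.4, 0]
    - [1, -0.2, -0.03, -0.6, 0, -0.4, 0]
    - [1, -0.2, -0.03, -0.6, 0, -0.4, 0]
    - [1, -0.3, -0.03, -0.6, 0, -0.4, 0]
    - [1, -0.3, -0.03, -0.5, 0, -0.4, 0]

```text
clock: 38.92
ee_pos: [484.2, -14.2, 61.8]
eef_rot: [-0.028, 0.979, 0.059, 0.192]
ft_force: [0.5, 1.7, 1.1]
gripper_width: 0.7
grasp_force: 0.0
```

Run:
```python
from h import *
p,R=cur();print(w2n(p),robot.state()['qpos'].round(2))
plan([(n2w(-120,-20,205),NY,0)],1)
```

```text
[-119.08032059  -26.96944346   61.77461565] [-0.3   0.41  2.18  0.75  0.27  0.45]
[[1.0,0.33,-0.07,-0.83,-0.04,-0.49,0.01],[1.0,0.29,-0.07,-0.84,-0.04,-0.49,0.01],[1.0,0.25,-0.07,-0.86,-0.04,-0.49,0.01],[1.0,0.21,-0.06,-0.87,-0.04,-0.49,0.01],[1.0,0.17,-0.06,-0.88,-0.04,-0.48,0.01],[1.0,0.13,-0.06,-0.89,-0.05,-0.49,0],[1.0,0.08,-0.05,-0.89,-0.04,-0.48,0.01],[1.0,0.04,-0.04,-0.89,-0.05,-0.49,0]]
```

Request:
move_arm:
  commands:
    - [1, 0.33, -0.07, -0.83, -0.04, -0.49, 0.01]
    - [1, 0.29, -0.07, -0.84, -0.04, -0.49, 0.01]
    - [1, 0.25, -0.07, -0.86, -0.04, -0.49, 0.01]
    - [1, 0.21, -0.06, -0.87, -0.04, -0.49, 0.01]
    - [1, 0.17, -0.06, -0.88, -0.04, -0.48, 0.01]
    - [1, 0.13, -0.06, -0.89, -0.05, -0.49, 0]
    - [1, 0.08, -0.05, -0.89, -0.04, -0.48, 0.01]
    - [1, 0.04, -0.04, -0.89, -0.05, -0.49, 0]

```text
clock: 39.92
ee_pos: [481.8, -6.1, 201.0]
eef_rot: [-0.004, 0.998, 0.059, 0.008]
ft_force: [-0.5, 0.3, -0.2]
gripper_width: 0.2
grasp_force: 0.0
```

```bash
cat >> h.py <<'E'
def arc(th,pen=0): return n2w(85-187*np.cos(th),-20,45+193*np.sin(th)+3*np.cos(th)-20-pen)
E
python3 - <<'E'
from h import *
im=robot.read_camera('top');c=cam('top');cs=cam('side');im2=robot.read_camera('side')
from scipy.optimize import least_squares
def red(im):
    m=((im[...,2]>130)&(im[...,1]<70)&(im[...,0]<70)).astype(np.uint8);return m
for nm,I,cc,box in(('top',im,c,(250,150,350,220)),('side',im2,cs,(300,120,345,165))):
    m=red(I);m2=np.zeros_like(m);m2[box[1]:box[3],box[0]:box[2]]=m[box[1]:box[3],box[0]:box[2]]
    ys,xs=np.nonzero(m2);uv=np.array([xs.mean(),ys.mean()]) if len(xs) else None
    print(nm,len(xs),uv,[(t,proj(cc,[n2w(85-187*np.cos(t)+2*np.sin(t),-20,45+187*np.sin(t)+2)])[0].round(1).tolist()) for t in(.7,.75,.8,.85)])
p,R=cur();print(w2n(p))
plan([(arc(.8)+[0,0,18],NY,0),(arc(.8)+[0,0,4],NY,0)],1)
E
```

```text
top 0 None [(0.7, [300.0, 195.3]), (0.75, [299.5, 192.3]), (0.8, [299.0, 189.2]), (0.85, [298.5, 185.9])]
side 28 [321.39285714 141.14285714] [(0.7, [315.9, 146.2]), (0.75, [318.2, 143.9]), (0.8, [320.6, 141.7]), (0.85, [323.1, 139.6])]
[-118.71591686  -18.80024259  201.64575666]
[[1.0,0.91,0.02,0.24,-0.02,-0.05,0.01],[1.0,0.92,0.02,0.24,-0.02,-0.05,0.01],[1.0,0.91,0.02,0.24,-0.01,-0.05,0.01],[1.0,0.92,0.02,0.23,-0.02,-0.05,0.02],[1.0,0,-0.01,0.7,0,0,0]]
```

Request:
move_arm:
  commands:
    - [1, 0.91, 0.02, 0.24, -0.02, -0.05, 0.01]
    - [1, 0.92, 0.02, 0.24, -0.02, -0.05, 0.01]
    - [1, 0.91, 0.02, 0.24, -0.01, -0.05, 0.01]
    - [1, 0.92, 0.02, 0.23, -0.02, -0.05, 0.02]
    - [1, 0, 0, 0.4, 0, 0, 0]
    - [1, 0, 0, 0.3, 0, 0, 0]

```text
clock: 40.78
ee_pos: [553.8, 1.4, 166.5]
eef_rot: [-0.001, 0.998, 0.057, -0.002]
ft_force: [-0.8, 0.9, 0.3]
gripper_width: 0.5
grasp_force: 0.0
```

Run:
```python
from h import *
p,R=cur();print(w2n(p))
plan([(arc(t,1),NY,0) for t in np.arange(.8,-.001,-.08)],1)
```

```text
[-48.23997405 -19.39032213 166.47194024]
[[1.0,0.15,0.03,0.1,-0.02,0.04,0],[1.0,-0.52,0,0.55,0,0,0],[1.0,-0.47,0,0.59,0,0,0],[1.0,-0.42,0,0.63,0,0,0],[1.0,-0.37,0,0.66,0,0,0],[1.0,-0.32,0,0.7,0,0,0],[1.0,-0.26,0,0.72,0,0,0],[1.0,-0.21,0,0.73,0,0,0]]
[[1.0,-0.15,0,0.76,0,0,0],[1.0,-0.09,0,0.76,0,0,0],[1.0,-0.03,0,0.77,0,0,0]]
```

Request:
move_arm:
  commands:
    - [1, 0.15, 0.03, 0.1, 0, 0, 0]
    - [1, -0.26, 0, 0.28, 0, 0, 0]
    - [1, -0.26, 0, 0.28, 0, 0, 0]
    - [1, -0.24, 0, 0.3, 0, 0, 0]
    - [1, -0.24, 0, 0.3, 0, 0, 0]
    - [1, -0.21, 0, 0.31, 0, 0, 0]
    - [1, -0.21, 0, 0.31, 0, 0, 0]
    - [1, 0, 0, 0, 0, 0, 0]

```text
clock: 41.78
ee_pos: [528.9, -2.1, 129.8]
eef_rot: [-0.001, 0.998, 0.057, -0.002]
ft_force: [0.7, 0.5, -0.0]
gripper_width: 0.3
grasp_force: 0.0
```

Run:
```python
from h import *
p,R=cur();print(w2n(p));im2=robot.read_camera('side')
m=((im2[...,2]>130)&(im2[...,1]<70)&(im2[...,0]<70));ys,xs=np.nonzero(m[120:200,280:345]);print(len(xs),xs.mean()+280,ys.mean()+120)
cs=cam('side');print([(t,proj(cs,[n2w(85-187*np.cos(t)+2*np.sin(t),-20,45+187*np.sin(t)+2)])[0].round(1).tolist()) for t in(.4,.5,.55,.6,.7)])
```

```text
[-73.33831489 -19.96578834 129.84623688]
14 312.07142857142856 153.28571428571428
[(0.4, [305.6, 161.0]), (0.5, [308.4, 155.9]), (0.55, [310.0, 153.4]), (0.6, [311.8, 150.9]), (0.7, [315.9, 146.2])]
```

The cover follows the fingers, now at about 0.57 rad.

Run:
```python
from h import *
plan([(arc(t,1),NY,0) for t in np.arange(.48,.07,-.07)],1)
```

```text
[[1.0,-0.4,0,0.72,-0.01,0.03,0],[1.0,-0.28,0,0.61,0,0,0],[1.0,-0.24,0,0.62,0,0,0],[1.0,-0.2,0,0.64,0,0,0],[1.0,-0.15,0,0.66,0,0,0],[1.0,-0.11,0,0.66,0,0,0]]
```

Request:
move_arm:
  commands:
    - [1, -0.4, 0, 0.72, 0, 0, 0]
    - [1, -0.28, 0, 0.61, 0, 0, 0]
    - [1, -0.24, 0, 0.62, 0, 0, 0]
    - [1, -0.2, 0, 0.64, 0, 0, 0]
    - [1, -0.15, 0, 0.5, 0, 0, 0]
    - [1, -0.11, 0, 0.5, 0, 0, 0]
    - [1, 0, 0, 0, 0, 0, 0]

```text
clock: 42.7
ee_pos: [501.3, -5.1, 57.9]
eef_rot: [-0.001, 0.998, 0.057, -0.002]
ft_force: [-0.2, -0.5, -0.7]
gripper_width: 0.7
grasp_force: 0.0
```

Run:
```python
from h import *
p,R=cur();print(w2n(p));plan([(arc(t,1),NY,0) for t in (.05,0)],1)
```

```text
[-101.13011973  -19.84269392   57.94200251]
[[1.0,-0.01,0,0.53,-0.01,0.02,0],[1.0,-0.02,0.01,0.54,-0.01,0.02,0],[1.0,-0.01,0,0.48,0,0,0]]
```

Request:
move_arm:
  commands:
    - [1, -0.02, 0, 0.3, 0, 0, 0]
    - [1, -0.02, 0, 0.3, 0, 0, 0]
    - [1, 0, 0, 0.2, 0, 0, 0]
    - [1, 0, 0, 0, 0, 0, 0]

```text
clock: 43.2
ee_pos: [500.8, -5.2, 42.3]
eef_rot: [-0.001, 0.998, 0.057, -0.002]
ft_force: [0.1, -0.3, 0.2]
gripper_width: 0.7
grasp_force: 0.0
```

Request:
move_arm:
  commands:
    - [1, 0, 0, 0.15, 0, 0, 0]
    - [1, 0, 0, 0.15, 0, 0, 0]
    - [1, 0, 0, 0, 0, 0, 0]

```text
clock: 43.58
ee_pos: [500.8, -5.2, 36.4]
eef_rot: [-0.001, 0.998, 0.057, -0.002]
ft_force: [-0.5, -0.5, -0.5]
gripper_width: 0.6
grasp_force: 0.0
```

Request:
move_arm:
  commands:
    - [1, 0, 0, 0.15, 0, 0, 0]
    - [1, 0, 0, 0.1, 0, 0, 0]
    - [1, 0, 0, 0, 0, 0, 0]

```text
clock: 43.95
ee_pos: [500.8, -5.2, 31.4]
eef_rot: [-0.001, 0.998, 0.057, -0.002]
ft_force: [-0.1, -0.1, -0.2]
gripper_width: 0.2
grasp_force: 0.0
```

Request:
move_arm:
  commands:
    - [1, 0, 0, 0.1, 0, 0, 0]
    - [1, 0, 0, 0.1, 0, 0, 0]
    - [1, 0, 0, 0, 0, 0, 0]

```text
clock: 44.32
ee_pos: [500.8, -5.2, 27.5]
eef_rot: [-0.001, 0.998, 0.057, -0.002]
ft_force: [-0.4, 0.6, -0.1]
gripper_width: 0.4
grasp_force: 0.0
```

Run:
```python
from h import *
p,R=cur();print(w2n(p));im2=robot.read_camera('side')
m=((im2[...,2]>120)&(im2[...,1]<80)&(im2[...,0]<80));ys,xs=np.nonzero(m[120:220,280:345]);print(len(xs),xs.mean()+280 if len(xs) else 0,ys.mean()+120 if len(xs) else 0,xs.min()+280,xs.max()+280)
cs=cam('side');print([(t,proj(cs,[n2w(85-187*np.cos(t)+2*np.sin(t),-20,45+187*np.sin(t)+2)])[0].round(1).tolist()) for t in(0,.05,.1,.2,.3)])
```

```text
[-101.6128048   -19.88071096   27.4837324 ]
16 301.5 182.5 300 303
[(0, [301.2, 181.3]), (0.05, [301.2, 178.8]), (0.1, [301.3, 176.3]), (0.2, [302.1, 171.2]), (0.3, [303.5, 166.1])]
```

Request:
move_arm:
  commands:
    - [1, 0, 0, 0.1, 0, 0, 0]
    - [1, 0, 0, 0, 0, 0, 0]

```text
clock: 44.62
ee_pos: [500.7, -5.1, 25.5]
eef_rot: [-0.001, 0.998, 0.057, -0.002]
ft_force: [-0.1, 0.7, 0.3]
gripper_width: 0.3
grasp_force: 0.0
```

Request:
move_arm:
  commands:
    - [1, 0, 0, 0.1, 0, 0, 0]
    - [1, 0, 0, 0, 0, 0, 0]

```text
clock: 44.88
ee_pos: [500.8, -5.2, 23.5]
eef_rot: [-0.001, 0.998, 0.057, -0.002]
ft_force: [0.1, 0.7, -0.9]
gripper_width: 0.5
grasp_force: 0.0
```

Request:
move_arm:
  commands:
    - [1, 0, 0, 0.1, 0, 0, 0]
    - [1, 0, 0, 0, 0, 0, 0]

```text
clock: 45.12
ee_pos: [500.7, -5.1, 21.5]
eef_rot: [-0.001, 0.998, 0.057, -0.002]
ft_force: [0.1, 1.0, 0.8]
gripper_width: 0.7
grasp_force: 0.0
```

Request:
move_arm:
  commands:
    - [1, 0, 0, 0.1, 0, 0, 0]
    - [1, 0, 0, 0.1, 0, 0, 0]
    - [1, 0, 0, 0, 0, 0, 0]

```text
clock: 45.5
ee_pos: [501.1, -5.3, 19.0]
eef_rot: [-0.0, 0.998, 0.057, -0.001]
ft_force: [-8.9, -0.3, 39.2]
gripper_width: 0.4
grasp_force: 19.6
```

```bash
cat > r.py <<'E'
from h import *
p,R=cur();print(w2n(p));cs=cam('side');im2=robot.read_camera('side')
m=((im2[...,2].astype(int)-im2[...,1]>50)&(im2[...,2].astype(int)-im2[...,0]>50));ys,xs=np.nonzero(m[140:220,285:340]);
print(sorted(zip((xs+285).tolist(),(ys+140).tolist())))
# bright frame: right-front corner etc.
for t in (0,.03,.06,.1): print(t,proj(cs,[n2w(85-d*np.cos(t)+h*np.sin(t),y,45+d*np.sin(t)+h*np.cos(t)) for d,y,h in((193,-3,3),(193,-37,3),(180,-3,3),(180,-37,3),(180,-73,3),(180,73,3))]).round(1).tolist())
E
python3 r.py
```

```text
[-101.32752868  -20.0099999    19.04355054]
[(300, 183), (300, 184), (300, 185), (300, 186), (301, 183), (301, 184), (301, 185), (302, 183), (302, 184), (302, 185), (303, 183), (303, 184), (303, 185), (304, 183), (304, 184)]
0 [[298.9, 177.5], [299.4, 184.9], [303.2, 177.3], [303.9, 184.6], [304.6, 192.8], [301.9, 161.9]]
0.03 [[298.8, 176.0], [299.4, 183.4], [303.2, 175.8], [303.9, 183.2], [304.6, 191.3], [301.9, 160.5]]
0.06 [[298.9, 174.5], [299.4, 181.8], [303.3, 174.4], [303.9, 181.7], [304.7, 189.9], [301.9, 159.1]]
0.1 [[299.0, 172.4], [299.6, 179.7], [303.4, 172.5], [304.1, 179.8], [304.8, 187.9], [302.0, 157.2]]
```

A hard 39 N stop: the cover is fully down. I'll lift clear and check.

Request:
move_arm:
  commands:
    - [1, 0, 0, -0.5, 0, 0, 0]
    - [1, 0, 0, -0.9, 0, 0, 0]
    - [1, -0.5, 0, -0.9, 0, 0, 0]
    - [1, -0.5, 0, -0.9, 0, 0, 0]
    - [1, -0.5, 0, -0.9, 0, 0, 0]
    - [1, 0, 0, -0.9, 0, 0, 0]
    - [1, 0, 0, 0, 0, 0, 0]

```text
clock: 46.42
ee_pos: [472.1, -8.8, 118.7]
eef_rot: [-0.0, 0.998, 0.057, -0.0]
ft_force: [0.5, -0.0, -0.2]
gripper_width: 0.3
grasp_force: 0.0
```

```bash
python3 r.py
python3 - <<'E'
from h import *
st=robot.state();c=cam('wrist',st);im=robot.read_camera('wrist');cv2.imwrite('pics/end.png',im)
m=((im[...,2].astype(int)-im[...,1]>60)&(im[...,2].astype(int)-im[...,0]>60)).astype(np.uint8)
n,l,s,ce=cv2.connectedComponentsWithStats(m)
for i in range(1,n):
    if s[i,4]>150:print(s[i].tolist(),[w2n(q).round(1).tolist() for q in unproj(c,[ce[i]],48)])
print('tab pred',proj(c,[n2w(85-186.5,-20,48)]).round())
h=cv2.cvtColor(im,40);m=((h[...,0]>15)&(h[...,0]<38)&(h[...,1]>70)&(h[...,2]>80)).astype(np.uint8);m[250:]=0
n,l,s,ce=cv2.connectedComponentsWithStats(m)
for i in range(1,n):
    if s[i,4]>200:
        cs,_=cv2.findContours((l==i).astype(np.uint8),0,2);q=cv2.approxPolyDP(max(cs,key=len),4,True).reshape(-1,2).astype(float);print(s[i].tolist(),[w2n(p).round(1).tolist()[:2] for p in unproj(c,q,36)])
E
```

```text
[-130.58105625  -20.21758285  118.65750861]
[(299, 178), (299, 179), (299, 180), (299, 181), (299, 182), (299, 183), (300, 178), (300, 179), (300, 180), (300, 181), (300, 182), (300, 183), (300, 184), (300, 185), (301, 177), (301, 178), (301, 179), (301, 180), (301, 181), (301, 182), (301, 183), (301, 184), (301, 185), (302, 177), (302, 178), (302, 179), (302, 180), (302, 181), (302, 182), (302, 183), (302, 184), (302, 185), (303, 178), (303, 179), (303, 180), (303, 181), (303, 182), (303, 183), (303, 184), (303, 185), (304, 181), (304, 182), (304, 183), (304, 184)]
0 [[298.9, 177.5], [299.4, 184.9], [303.2, 177.3], [303.9, 184.6], [304.6, 192.8], [301.9, 161.9]]
0.03 [[298.8, 176.0], [299.4, 183.4], [303.2, 175.8], [303.9, 183.2], [304.6, 191.3], [301.9, 160.5]]
0.06 [[298.9, 174.5], [299.4, 181.8], [303.3, 174.4], [303.9, 181.7], [304.7, 189.9], [301.9, 159.1]]
0.1 [[299.0, 172.4], [299.6, 179.7], [303.4, 172.5], [304.1, 179.8], [304.8, 187.9], [302.0, 157.2]]
[301, 154, 43, 18, 742] [[-102.4, -19.6, 48.0]]
tab pred [[322. 161.]]
[24, 75, 46, 98, 2570] [[-28.1, 228.0], [-103.3, 247.0], [-111.8, 217.4], [-105.5, 213.2], [-107.4, 208.7], [-105.5, 215.2], [-85.2, 210.3], [-78.6, 199.5], [-53.3, 196.1], [-46.5, 201.5], [-37.7, 197.3]]
[507, 78, 37, 18, 575] [[-36.5, -171.4], [-46.7, -172.6], [-46.8, -201.4], [-34.7, -201.5]]
[438, 200, 31, 32, 463] [[-137.1, -130.1], [-145.4, -121.9], [-166.1, -142.2], [-158.5, -150.5]]
```

The tab sits at its shut position in both cameras, and the robot touches nothing. Handing in.

```bash
python3 -c "
from plant import robot
print(robot.sign_off())"
```

```text
the job is handed in; nothing more can be done
None
```

I handed the job in with the bar released flat on the end stop and the cover pressed down to its hard stop, but the bar may fail the side-pin check: it stopped at the pins' collars, about 3 mm short of the pins, at y ≈ 11.6–12 mm against the 12 mm lower limit.

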